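Charge the casting crucible by chute

TASK

Take the lid off the crucible and lay it aside, and put every alloy ingot from the grey pad into the steel chute while it stands level on its rest. Then carry the chute to the crucible and tip it, lip low over the mouth, until every ingot has slid in (never put one in by hand; one that goes astray goes back by way of the chute on its rest). Finally put the chute back on its rest as it stood and the lid back on the crucible, and leave the little pots and the rubber ring alone.

Things in the scene. Friction and masses are not known exactly. Their poses are not given: they have to be found in the camera images.
- mouth (a point): The crucible's open mouth: point at its centre, level with the rim, 100 mm above the bench. White ceramic pot, 62 mm outside and 52 mm inside diameter, inner floor 80 mm below the rim, fixed on a dark steel base 100 x 100 x 14 mm; fixed, position differs from run to run. The bench from 90 to 190 mm beyond it (in +x) is free, a good place to lay the lid.
- lid_knob (a point): The crucible's loose lid (90 g): point at the middle of its upright steel knob (18 mm diameter, 26 mm tall, from 13 mm below to 13 mm above the point). Below the knob a white disc 68 mm diameter, 6 mm thick, then a plug 45 mm diameter, 6 mm deep that sits loosely in the mouth. z along the knob, up. On the crucible the point is 19 mm above the rim; laid on the bench, 25 mm above the bench.
- chute_grip (a point): The loose steel chute (140 g): middle of its black grip bar, 14 mm thick along x, 42 mm along y, 24 mm high, carried by an arch over the middle of the channel, 52 mm above the chute's underside. x from lip to rear, z up. Take the bar from above, fingers before and behind it (closing along x). The gap from bar to channel floor is 37 mm: ingots pass under it.
- chute_lip (a point): Middle of the chute's open lip, on its floor: 105 mm along -x from the grip point, 49 mm below it; same axes. The channel is straight, open on top, 210 mm long, 36 mm wide inside, 42 outside; floor 3 mm thick, walls 15 mm high above the floor. Polished: ingots start to slide at 10 to 20 degrees of tilt, surely by 30, and stay put when level and carried smoothly.
- chute_rear (a point): Middle of the chute's closed rear end, on its floor: 105 mm along +x from the grip point, 49 mm below it; same axes. Ingots can be laid in behind the arch (34 to 90 mm from the grip point along x) and before it (34 to 75 mm along -x); the channel is too narrow for fingers, so let go from just above its walls.
- rest_seat (a point): The chute's fixed rest: grey block 150 mm long (x) and 66 mm wide, point at the centre of its seat, 20 mm above the bench. Two cheeks, 10 mm high and 50 mm apart, flank the 42 mm wide chute. The chute stands on the seat, middle over middle within about 10 mm, axes alike (lip to -x). Place differs from run to run, left or right.
- ingot1_mid (a point): A small cast alloy ingot: a yellow-metal bar 22 x 12 x 12 mm with slightly rounded edges (26 g), lying on the grey pad at the start. Point at its centre; x along the 22 mm length. Absent (None) in some runs: 3 to 5 ingots are there.
- ingot2_mid (a point): A small cast alloy ingot: a yellow-metal bar 22 x 12 x 12 mm with slightly rounded edges (26 g), lying on the grey pad at the start. Point at its centre; x along the 22 mm length. Absent (None) in some runs: 3 to 5 ingots are there.
- ingot3_mid (a point): A small cast alloy ingot: a yellow-metal bar 22 x 12 x 12 mm with slightly rounded edges (26 g), lying on the grey pad at the start. Point at its centre; x along the 22 mm length. Absent (None) in some runs: 3 to 5 ingots are there.
- ingot4_mid (a point): A small cast alloy ingot: a yellow-metal bar 22 x 12 x 12 mm with slightly rounded edges (26 g), lying on the grey pad at the start. Point at its centre; x along the 22 mm length. Absent (None) in some runs: 3 to 5 ingots are there.
- ingot5_mid (a point): A small cast alloy ingot: a yellow-metal bar 22 x 12 x 12 mm with slightly rounded edges (26 g), lying on the grey pad at the start. Point at its centre; x along the 22 mm length. Absent (None) in some runs: 3 to 5 ingots are there.
- pad: The fixed grey pad, 170 x 160 x 4 mm, on which the ingots lie; origin under its centre. It is on the other side from the rest.
- pot1_mid (a point): Bystander, not part of the job: little loose stain pot, 31 mm diameter, 43 mm tall; point 20 mm above its underside.
- pot2_mid (a point): Bystander, not part of the job: a like pot with a red cap; point 20 mm above its underside.
- pot3_mid (a point): Bystander, not part of the job: a like pot, beyond the work; point 20 mm above its underside.
- former_mid (a point): Bystander, not part of the job: loose black rubber ring former standing on end, 54 mm diameter, 50 mm tall; point at its middle.

How it is judged:
On the way, in this order (a step that is already met when the one before it is completed fails the run):
1. all the ingots lie in the chute, and the chute stands level on its rest (x of ingot1_mid in the frame of chute_grip between -0.108 and 0.108 m and y of ingot1_mid in the frame of chute_grip between -0.02 and 0.02 m and z of ingot1_mid in the frame of chute_grip between -0.055 and -0.015 m and x of ingot2_mid in the frame of chute_grip between -0.108 and 0.108 m and y of ingot2_mid in the frame of chute_grip between -0.02 and 0.02 m and z of ingot2_mid in the frame of chute_grip between -0.055 and -0.015 m and x of ingot3_mid in the frame of chute_grip between -0.108 and 0.108 m and y of ingot3_mid in the frame of chute_grip between -0.02 and 0.02 m and z of ingot3_mid in the frame of chute_grip between -0.055 and -0.015 m and x of ingot4_mid in the frame of chute_grip between -0.108 and 0.108 m and y of ingot4_mid in the frame of chute_grip between -0.02 and 0.02 m and z of ingot4_mid in the frame of chute_grip between -0.055 and -0.015 m and x of ingot5_mid in the frame of chute_grip between -0.108 and 0.108 m and y of ingot5_mid in the frame of chute_grip between -0.02 and 0.02 m and z of ingot5_mid in the frame of chute_grip between -0.055 and -0.015 m and x of chute_grip in the frame of rest_seat between -0.03 and 0.03 m and y of chute_grip in the frame of rest_seat between -0.008 and 0.008 m and z of chute_grip in the frame of rest_seat between 0.048 and 0.056 m and angle between chute_grip's own z axis and vertical below 0.06 rad and angle between the x axis of chute_grip and the x axis of rest_seat, either way round below 0.12 rad), for 0.3 s.
2. the chute is tipped lip down, its lip low over the crucible's mouth (angle between chute_grip's own z axis and vertical above 0.2 rad and horizontal distance between chute_lip and mouth below 0.05 m and z of chute_lip in the frame of mouth below 0.08 m and z of chute_grip in the frame of mouth above 0.05 m), for 0.2 s.
At the end, for the whole second after the job is handed in: All the ingots lie in the crucible at least 8 mm below its rim; the lid sits on the mouth, flat, within 6 mm of centre; the chute stands level on its rest between the cheeks, within 30 mm lengthwise, lip the way it was (horizontal distance between each of ingot1_mid, ingot2_mid, ingot3_mid, ingot4_mid, ingot5_mid and mouth below 0.028 m and z of ingot1_mid in the frame of mouth between -0.085 and -0.008 m and z of ingot2_mid in the frame of mouth between -0.085 and -0.008 m and z of ingot3_mid in the frame of mouth between -0.085 and -0.008 m and z of ingot4_mid in the frame of mouth between -0.085 and -0.008 m and z of ingot5_mid in the frame of mouth between -0.085 and -0.008 m and horizontal distance between lid_knob and mouth below 0.006 m and angle between each of lid_knob, chute_grip's own z axis and vertical below 0.06 rad and z of lid_knob in the frame of mouth between 0.015 and 0.023 m and x of chute_grip in the frame of rest_seat between -0.03 and 0.03 m and y of chute_grip in the frame of rest_seat between -0.008 and 0.008 m and z of chute_grip in the frame of rest_seat between 0.048 and 0.056 m and angle between the x axis of chute_grip and the x axis of rest_seat, either way round below 0.12 rad and x of chute_lip in the frame of rest_seat below -0.05 m); the robot touches nothing.
It fails at once if an ingot is held over the crucible by the fingers ((contact force between the fingers and ingot1 above 0.5 N and horizontal distance between ingot1_mid and mouth below 0.045 m and z of ingot1_mid in the frame of mouth above 0.004 m) or (contact force between the fingers and ingot2 above 0.5 N and horizontal distance between ingot2_mid and mouth below 0.045 m and z of ingot2_mid in the frame of mouth above 0.004 m) or (contact force between the fingers and ingot3 above 0.5 N and horizontal distance between ingot3_mid and mouth below 0.045 m and z of ingot3_mid in the frame of mouth above 0.004 m) or (contact force between the fingers and ingot4 above 0.5 N and horizontal distance between ingot4_mid and mouth below 0.045 m and z of ingot4_mid in the frame of mouth above 0.004 m) or (contact force between the fingers and ingot5 above 0.5 N and horizontal distance between ingot5_mid and mouth below 0.045 m and z of ingot5_mid in the frame of mouth above 0.004 m)).
It fails at once if a bystander is shoved or knocked over (more than 20 mm) (distance of any of pot1_mid, pot2_mid, pot3_mid, former_mid from where it was at the start of the episode above 0.02 m).
Of ingot1, ingot2, ingot3, ingot4, ingot5 only 3 to 5 are there at a start; the rules pass over those that are not, and their reading is None.
At some moment in a run one of ingot1, ingot2, ingot3, ingot4, ingot5 may be knocked a few centimetres aside while the robot is not near it.
It also fails if it takes over 210 s, if anything falls off the work surface, if the arm or the gripper's body presses on something with over 40 N, if the wrist force passes 120 N, or if a joint passes its speed limit or range.

ROBOT

A 7-joint arm with a two-finger parallel gripper is mounted at the origin on the work surface. World frame = base frame: x ahead of the robot, y to its left, z up, the work surface at z = 0. Lengths are in m, angles in rad, forces in N, time in s.
With the tool pointing down it reaches from about 0.425 to 0.925 m from the base axis. Payload 6.8 kg.
Tool frame: the origin (TCP) lies on the front face of the gripper's body, between the roots of the fingers; the fingertips stand 73 mm ahead of it and the grasp point (between the pads) lies 54 mm ahead of it (env.nose_length is the distance from the TCP to the fingertips, in m); z points along the fingers, y is the direction in which the jaws open and shut (so a half turn about z gives the same grasp; the last joint's range is limited). The gripper opens to 85 mm and grips with 20 to 120 N. Pads are 22 mm wide; open, the fingers measure 114 mm over their backs; the gripper's body (76 mm by 85 mm) begins 54 mm behind the grasp point. The pads swing forward as they close: fully open they stand 13 mm farther back than shut.
Start: joints at [1.046, 0.477, 0.022, 1.555, -0.011, 1.109, -0.083], TCP at [0.273, -0.617, 0.304] pointing down, gripper open.
Joint ranges: [-2.96, 2.96], [-0.34, 2.1], [-1.41, 1.46], [0.24, 2.44], [-1.37, 4.51], [0.17, 1.92], [-2.96, 2.96]. Speed limits (rad/s): [2.39, 2.39, 3.14, 3.14, 3.14, 3.14, 3.14].

INTERFACE

Orientations are given as a unit quaternion [w, x, y, z].
In Python, from cell import env, kin, camera, calibration, job gives the robot as it stands. The module is installed in compiled form; this text tells all that it offers. Calls block until the motion is done:
- env.reach(position, orientation): joint-space move of the TCP to a pose.
- env.movel(position, velocity=0.15, rot=None, stop_force=None): straight line of the TCP; rot=None keeps the orientation; velocity is the mean speed in m/s. With stop_force (N) it stops when the force on the tool has changed by that much, and returns True; else False.
- env.goto_joints(angles): joint-space move.
- env.grip(opening, f_grip=None): finger opening in m; f_grip is the grip in N (None keeps the last); returns when the fingers have stopped.
- env.dwell(seconds).
- kin.inverse_kinematics(position, orientation): joint angles nearest the present ones, or None.
- env.get_state(): the state.
- camera(name): name is "scene" or "side" or "wrist"; returns (picture, depth): 480x640x3 uint8, blue, green, red; 480x640 float32, m along the optical axis (not along the pixel's ray), 0 where there is no reading.
- calibration(name): a dict with "fx", "fy", "cx", "cy" (pixels), "k1" (the pictures are not rectified: a ray, as slopes to the right and down, at radius r is drawn at 1 + k1 r^2 times it, then the intrinsics apply), "rvec" (rotation vector, rad) and "tvec" (3), from world to camera coordinates, as OpenCV has them. Camera axes: x right, y down, z forward; pixel columns grow to the right and rows downward; lengths in m; the calibration is good to about 2 mm. A picture is of the moment at which its call begins: read the wrist's pose just before it. calibration takes no time and is no camera call; for the wrist camera it gives the pose at the moment of the call.
A pose or a line that the arm cannot do raises env.PlanningError and nothing moves.
- job.job_done(): hands the job in, once; it reports no verdict.
The state is a dict: "time": time; "qpos": joint angles; "joint_velocities": joint speeds; "joint_torque": joint torques, N m; "tcp_pos": TCP position; "orientation": TCP orientation; "force": force on the tool from outside, world axes, zero at the start; "torque": the same for the moment, N m; "opening": finger opening in m.
Only numpy, scipy, OpenCV 4.12 (cv2) and the standard library are available. Lean on these libraries where they do the work, as an engineer would, in place of code of your own. Each camera call takes 0.05 s, during which the arm holds its last target.

## Working session

There is one attempt and no reset: what is moved stays moved. The work goes in short steps, each a Python script; the robot and the scene stay as the last script left them, time stands still between calls to the robot, and variables do not carry over. Pictures are saved under pics/ and viewed, and the job is handed in when it is done.

```bash
mkdir -p pics; ls; python3 - <<'E'
from cell import env,kin,camera,calibration,job
import cv2,numpy as np
s=env.get_state();print(s['time'],s['tcp_pos'],s['orientation'],s['opening'])
for n in ['scene','side','wrist']:
    c=calibration(n);print(n,{k:np.round(v,4).tolist() for k,v in c.items()})
    p,d=camera(n);cv2.imwrite(f'pics/{n}0.png',p);np.save(f'pics/{n}0.npy',d)
print(env.nose_length)
E
```

```text
pics
0.0 [ 0.27308111 -0.61677537  0.30292497] [-8.90576396e-04  9.78358367e-01  2.06915562e-01 -2.49235620e-04] 0.08543946065466121
scene {'fx': 485.0829, 'fy': 485.0829, 'cx': 321.6446, 'cy': 238.2128, 'k1': -0.1358, 'rvec': [2.3037, 0.6995, -0.2899], 'tvec': [-0.4508, -0.1652, 1.1957]}
side {'fx': 519.7106, 'fy': 519.7106, 'cx': 316.1359, 'cy': 244.1489, 'k1': -0.074, 'rvec': [0.6082, -2.7, 1.0855], 'tvec': [0.5138, 0.2417, 0.7706]}
wrist {'fx': 377.764, 'fy': 377.764, 'cx': 313.4303, 'cy': 243.2912, 'k1': 0.0273, 'rvec': [-2.4275, 1.5795, 0.2246], 'tvec': [-0.674, -0.0365, 0.3779]}
0.0726
```

View pics/scene0.png

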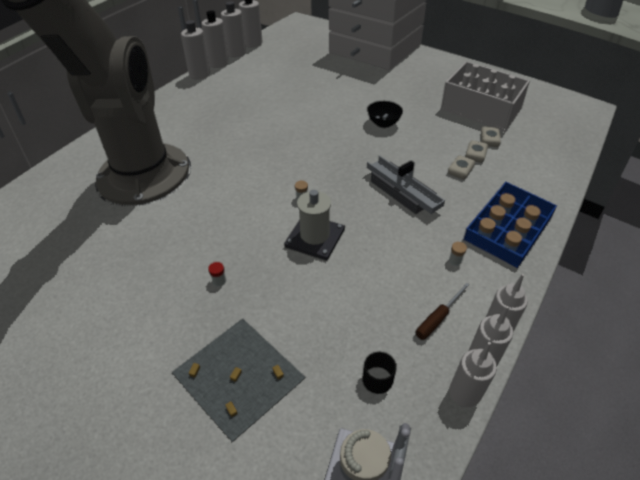

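View pics/side0.png

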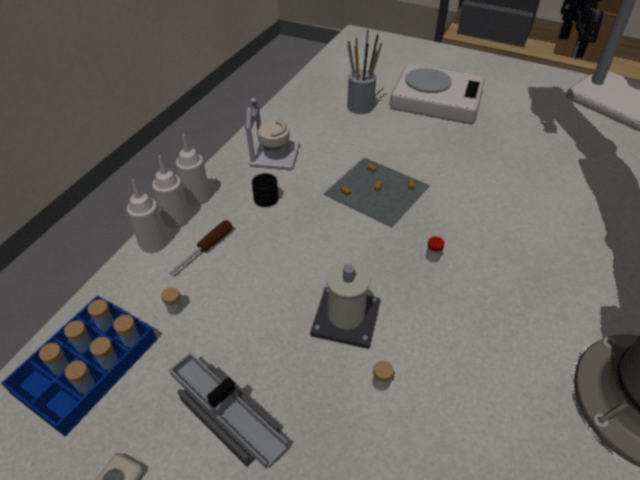

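View pics/wrist0.png

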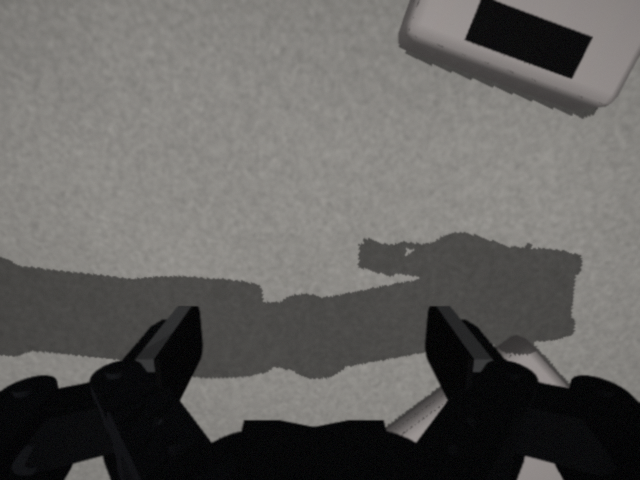

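```bash
cat > h.py <<'E'
from cell import env,kin,camera,calibration,job
import cv2,numpy as np
from scipy.spatial.transform import Rotation as R
def K(c): return np.array([[c['fx'],0,c['cx']],[0,c['fy'],c['cy']],[0,0,1]])
def dist(c): return np.array([c['k1'],0,0,0,0.])
def ray(c,uv):
    uv=np.atleast_2d(uv).astype(float)
    # slopes: undistort
    s=cv2.undistortPoints(uv.reshape(-1,1,2),K(c),dist(c)).reshape(-1,2)
    Rm=cv2.Rodrigues(np.array(c['rvec'],float))[0]
    d=np.c_[s,np.ones(len(s))]@Rm   # R^T d
    o=-Rm.T@np.array(c['tvec'],float)
    return o,d
def plane(c,uv,z):
    o,d=ray(c,uv); return o+d*((z-o[2])/d[:,2])[:,None]
def cloud(c,d):
    v,u=np.nonzero(d>0); o,r=ray(c,np.c_[u,v]); return np.c_[u,v],o+r*d[v,u][:,None]
def proj(c,P):
    return cv2.projectPoints(np.atleast_2d(P).astype(float),np.array(c['rvec'],float),np.array(c['tvec'],float),K(c),dist(c))[0].reshape(-1,2)
def tri(cs,uvs):
    A=np.zeros((3,3));b=np.zeros(3)
    for c,uv in zip(cs,uvs):
        o,d=ray(c,uv);d=d[0]/np.linalg.norm(d[0]);M=np.eye(3)-np.outer(d,d);A+=M;b+=M@o
    return np.linalg.solve(A,b)
def quat(Rm): q=R.from_matrix(Rm).as_quat(); return np.array([q[3],q[0],q[1],q[2]])
def down(yaw,tilt=0):
    """tool down, jaw (tool y) along direction yaw in world"""
    y=np.array([np.cos(yaw),np.sin(yaw),0]);z=np.array([0,0,-1.]);x=np.cross(y,z)
    return np.c_[x,y,z]
def ingots(p):
    hsv=cv2.cvtColor(p,cv2.COLOR_BGR2HSV)
    return cv2.inRange(hsv,(12,110,50),(32,255,255))
def T(): return round(env.get_state()['time'],1)
E
python3 - <<'E'
from h import *
import cv2
for n in ['scene','side']:
    c=calibration(n);p=cv2.imread(f'pics/{n}0.png');d=np.load(f'pics/{n}0.npy')
    m=ingots(p);k,l,st,ce=cv2.connectedComponentsWithStats(m)
    for i in range(1,k):
        if st[i,4]>12: print(n,'ing?',st[i,4],ce[i].round(1),plane(c,ce[i],.011).round(4),d[int(ce[i][1]),int(ce[i][0])])
    hsv=cv2.cvtColor(p,cv2.COLOR_BGR2HSV)
    uv,P=cloud(c,d)
    print((d>0).mean())
    pts={'scene':dict(knobtop=(314,193),red=(216,267),pot1=(301,185),pot3=(459,247),former=(379,358),bar=(406,168),lipend=(375,165),rearend=(438,203)),
      'side':dict(knobtop=(348,270),red=(436,242),pot1=(384,370),pot3=(171,295),former=(264,180),bar=(222,390),ndA=(187,362),endB=(275,450))}[n]
    for k_,v in pts.items():
        o,r=ray(c,v);print(n,k_,(o+r[0]*d[v[1],v[0]]).round(3))
E
```

```text
scene ing? 79 [193.8 369.4] [[ 0.4984 -0.323   0.011 ]] 0.8077894
scene ing? 77 [277.4 371.4] [[ 0.6187 -0.2445  0.011 ]] 0.8066548
scene ing? 80 [235.3 373.7] [[ 0.5625 -0.2882  0.011 ]] 0.8021607
scene ing? 85 [230.7 408.3] [[ 0.5967 -0.3402  0.011 ]] 0.76081353
0.9958658854166667
scene knobtop [0.494 0.05  0.132]
scene red [ 0.399 -0.147  0.043]
scene pot1 [0.394 0.139 0.042]
scene pot3 [0.767 0.16  0.042]
scene former [ 0.753 -0.137  0.029]
scene bar [0.582 0.279 0.08 ]
scene lipend [0.487 0.315 0.023]
scene rearend [0.675 0.263 0.035]
side ing? 890 [601.7  30.6] [[ 0.1674 -1.3734  0.011 ]] 1.8728644
side ing? 707 [557.8  39.4] [[ 0.2954 -1.2258  0.011 ]] 1.968016
side ing? 16 [446.6  39.3] [[ 0.6175 -1.0555  0.011 ]] 2.1123836
side ing? 255 [629.3  49.2] [[ 0.0762 -1.2684  0.011 ]] 2.0571272
side ing? 19 [470.7  44.9] [[ 0.5394 -1.0506  0.011 ]] 2.0794346
side ing? 32 [494.9  49.2] [[ 0.4652 -1.0565  0.011 ]] 2.0440795
side ing? 38 [510.6  52.8] [[ 0.4169 -1.0544  0.011 ]] 2.0296302
side ing? 15 [528.9  55.4] [[ 0.3628 -1.0632  0.011 ]] 2.0044432
side ing? 14 [541.   58.8] [[ 0.
[... 621 characters left out ...]
ing? 253 [ 98.1 309. ] [[0.8782 0.2272 0.011 ]] 0.83566135
side ing? 268 [124.  324.8] [[0.8154 0.2334 0.011 ]] 0.8137654
side ing? 280 [ 75.  330.6] [[0.8831 0.2795 0.011 ]] 0.8052988
side ing? 296 [100.9 347.4] [[0.8207 0.2855 0.011 ]] 0.7820276
side ing? 307 [ 50.3 353.3] [[0.8887 0.3317 0.011 ]] 0.7760588
side ing? 325 [ 76.3 371.6] [[0.8259 0.338  0.011 ]] 0.75290966
side ing? 274 [383.2 370.7] [[0.3932 0.1275 0.011 ]] 0.7689647
0.995810546875
side knobtop [0.488 0.057 0.13 ]
side red [ 0.395 -0.146  0.042]
side pot1 [0.389 0.143 0.041]
side pot3 [0.761 0.163 0.041]
side former [ 0.775 -0.177  0.033]
side bar [0.571 0.292 0.085]
side ndA [0.671 0.252 0.025]
side endB [0.482 0.313 0.022]
```

```bash
python3 - <<'E'
from h import *
p=cv2.imread('pics/scene0.png');a=cv2.resize(p[150:270,270:460],None,fx=4,fy=4,interpolation=cv2.INTER_CUBIC);cv2.imwrite('pics/sc_z.png',a)
p=cv2.imread('pics/side0.png');a=cv2.resize(p[250:480,150:410],None,fx=3,fy=2.6,interpolation=cv2.INTER_CUBIC);cv2.imwrite('pics/si_z.png',a)
E
```

```text
(no output)
```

View pics/sc_z.png

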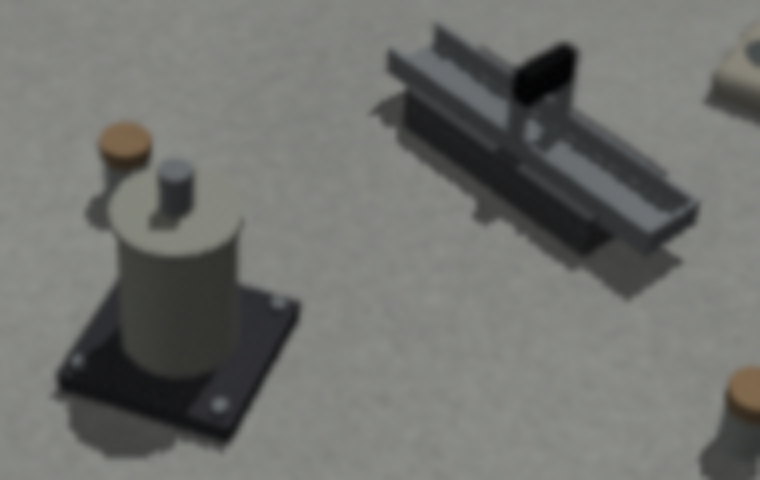

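View pics/si_z.png

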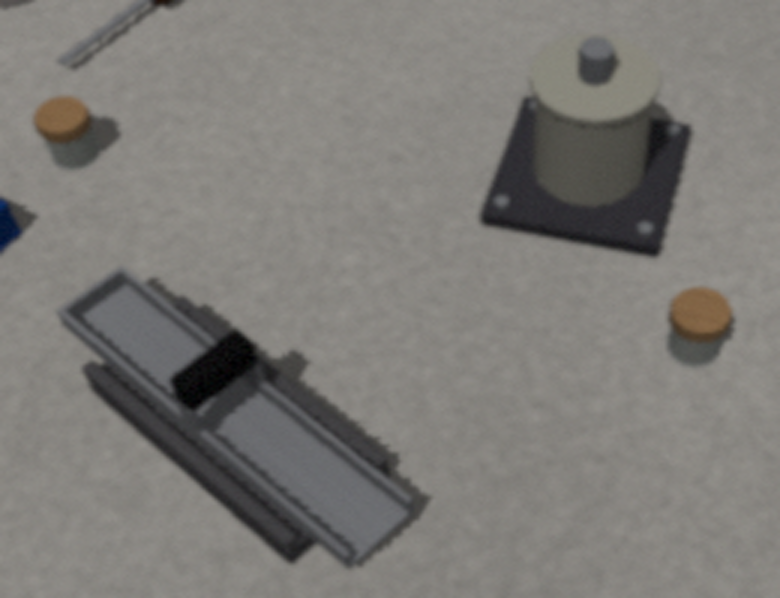

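```bash
cat >> h.py <<'E'
def pick(pos,yaw):
    best=None
    for k in (0,1):
        Rm=down(yaw+k*np.pi); q=kin.inverse_kinematics(np.array(pos,float),quat(Rm))
        if q is None: continue
        q=np.array(q); cost=abs(q[6])+0.5*abs(q[4])
        if best is None or cost<best[0]: best=(cost,Rm,q)
    return best
E
python3 - <<'E'
from h import *
cs={}
for n in ['scene','side']:
    c=calibration(n);d=np.load(f'pics/{n}0.npy');p=cv2.imread(f'pics/{n}0.png')
    uv,P=cloud(c,d)
    near=np.hypot(P[:,0]-.491,P[:,1]-.053)
    a=(near<.045)&(abs(P[:,2]-.106)<.003); b=(near<.045)&(P[:,2]>.1285)
    print(n,'disc',a.sum(),cv2.minEnclosingCircle(P[a,:2].astype(np.float32)),'knob',b.sum(),P[b].mean(0).round(4))
    nb=np.hypot(P[:,0]-.578,P[:,1]-.285)<.05
    b=nb&(P[:,2]>.080); print('bar',b.sum(),P[b].mean(0).round(4),cv2.minAreaRect(P[b,:2].astype(np.float32)))
    # chute walls top z=.038
    nb=(np.hypot(P[:,0]-.578,P[:,1]-.285)<.125)&(P[:,2]>.030)&(P[:,2]<.042)
    print('wall',nb.sum(),cv2.minAreaRect(P[nb,:2].astype(np.float32)))
c=calibration('wrist');s=env.get_state();Rm=cv2.Rodrigues(c['rvec'])[0];o=-Rm.T@c['tvec']
q=s['orientation'];Rt=R.from_quat([q[1],q[2],q[3],q[0]]).as_matrix()
print('cam in tool',Rt.T@(o-s['tcp_pos']),'cam axes in tool\n',(Rt.T@Rm.T).round(3))
for yaw in np.radians([0,30,60,90,-30,-60,-17]):
    for pos in [(.49,.053,.3),(.578,.285,.25),(.56,-.3,.3)]:
        b=pick(pos,yaw);print(round(yaw,2),pos,None if b is None else b[2].round(2))
E
```

```text
scene disc 469 ((0.491024911403656, 0.05145637318491936), 0.03483426198363304) knob 41 [0.4908 0.0523 0.1304]
bar 72 [0.5782 0.2883 0.0824] ((0.5781571865081787, 0.2897588014602661), (0.04125259444117546, 0.013552377931773663), 78.5445556640625)
wall 502 ((0.5776866674423218, 0.2872408628463745), (0.06422089040279388, 0.20978577435016632), 72.4298095703125)
side disc 954 ((0.4873739778995514, 0.05453399196267128), 0.03503948077559471) knob 84 [0.4871 0.0555 0.131 ]
bar 274 [0.5753 0.2912 0.0829] ((0.5755481719970703, 0.2904731333255768), (0.041414447128772736, 0.01458672247827053), 75.25921630859375)
wall 1106 ((0.5774679183959961, 0.29073667526245117), (0.06540904939174652, 0.21259911358356476), 73.11227416992188)
cam in tool [ 0.07058934 -0.00073184 -0.07011819] cam axes in tool
 [[ 0.    -0.96  -0.279]
 [ 1.    -0.     0.002]
 [-0.002 -0.279  0.96 ]]
0.0 (0.49, 0.053, 0.3) [ 0.34  0.24 -0.66  1.95  0.18  1.   -0.4 ]
0.0 (0.578, 0.285, 0.25) [ 0.11  0.68 -0.99  1.64  0.61  1.17 -1.03]
0.0 (0.56, -0.3, 0.3) [ 0.63  0.44 -0.33  1.64  0.15  1.09  0.27]
0.52 (0.49, 0.053, 0.3) [ 0.39  
[... 503 characters left out ...]
 1.22  0.48]
1.57 (0.56, -0.3, 0.3) [ 0.41  0.42 -0.03  1.66  0.01  1.07 -1.19]
-0.52 (0.49, 0.053, 0.3) [ 0.29  0.24 -0.6   1.95  0.16  1.   -0.91]
-0.52 (0.578, 0.285, 0.25) [ 0.1   0.67 -0.97  1.64  0.59  1.15 -1.54]
-0.52 (0.56, -0.3, 0.3) [ 0.56  0.43 -0.22  1.65  0.1   1.08 -0.22]
-1.05 (0.49, 0.053, 0.3) [ 0.26  0.23 -0.57  1.95  0.15  1.   -1.42]
-1.05 (0.578, 0.285, 0.25) [ 0.11  0.68 -0.99  1.64  0.61  1.16  1.07]
-1.05 (0.56, -0.3, 0.3) [ 0.48  0.42 -0.11  1.65  0.05  1.07 -0.7 ]
-0.3 (0.49, 0.053, 0.3) [ 0.31  0.24 -0.63  1.95  0.17  1.   -0.69]
-0.3 (0.578, 0.285, 0.25) [ 0.1   0.67 -0.97  1.64  0.6   1.16 -1.32]
-0.3 (0.56, -0.3, 0.3) [ 0.59  0.43 -0.27  1.65  0.12  1.08 -0.01]
```

```bash
python3 - <<'E'
from h import *
env.goto_joints([-0.1,0.3,0,1.85,0,0.99,0]); s=env.get_state();print(T(),s['tcp_pos'],s['orientation'])
for nm,pos,yaw in [('cruc',(.489,.054,.30),0.),('chute',(.577,.289,.32),np.radians(-17.2))]:
    b=pick(pos,yaw); print(b[2].round(2)); env.goto_joints(b[2]);print(T())
    c=calibration('wrist');p,d=camera('wrist');cv2.imwrite(f'pics/w_{nm}.png',p);np.save(f'pics/w_{nm}.npy',d)
    np.save(f'pics/c_{nm}.npy',c,allow_pickle=True)
E
```

```text
2.5 [ 0.55951208 -0.00770794  0.29164512] [7.15898478e-04 6.71685517e-01 7.40835910e-01 4.56769307e-04]
[-0.21  0.18 -0.02  1.99  0.01  0.97 -0.24]
3.0
[-0.49  0.42 -0.1   1.61  0.04  1.12 -0.9 ]
4.0
```

View pics/w_cruc.png

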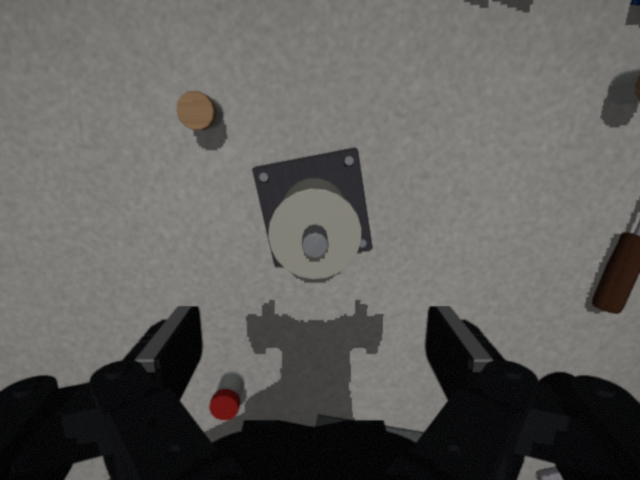

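View pics/w_chute.png

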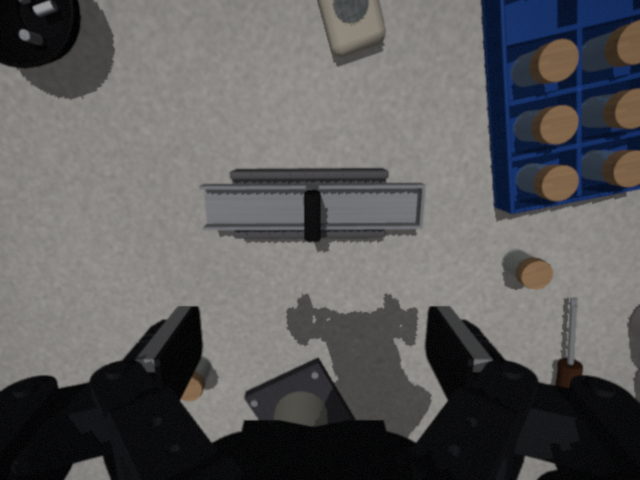

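```bash
python3 - <<'E'
from h import *
c=np.load('pics/c_cruc.npy',allow_pickle=True).item();p=cv2.imread('pics/w_cruc.png');d=np.load('pics/w_cruc.npy')
print(plane(c,[[315,245]],.132),plane(c,[[315,234]],.106))
uv,P=cloud(c,d);n=np.hypot(P[:,0]-.489,P[:,1]-.054)
a=(n<.05)&(abs(P[:,2]-.106)<.003);print(a.sum(),cv2.minEnclosingCircle(P[a,:2].astype(np.float32)));b=(n<.05)&(P[:,2]>.129);print(b.sum(),P[b].mean(0))
c=np.load('pics/c_chute.npy',allow_pickle=True).item();d=np.load('pics/w_chute.npy')
uv,P=cloud(c,d);n=np.hypot(P[:,0]-.577,P[:,1]-.289)
b=(n<.05)&(P[:,2]>.080);print(b.sum(),P[b].mean(0),cv2.minAreaRect(P[b,:2].astype(np.float32)))
b=(n<.125)&(P[:,2]>.034)&(P[:,2]<.041);print(b.sum(),cv2.minAreaRect(P[b,:2].astype(np.float32)))
print('lip,rear floor',plane(c,[[204,207],[418,207]],.023),'walls lip/rear ends z.038',plane(c,[[202,186],[203,229],[424,185],[424,229]],.038).round(4).tolist())
# rest cheeks/ends top z=.03
print('rest cheek ends',plane(c,[[231,175],[388,175]],.03).round(4).tolist())
E
```

```text
[[0.48963244 0.05452554 0.132     ]] [[0.48979555 0.05510326 0.106     ]]
5846 ((0.48938634991645813, 0.054323919117450714), 0.03413814678788185)
37135 [0.48907306 0.06635086 0.29802745]
37674 [0.58003077 0.29877236 0.31425353] ((0.5772623419761658, 0.2908359467983246), (0.04119934141635895, 0.09929975122213364), 71.95103454589844)
1828 ((0.5772967338562012, 0.2899455428123474), (0.04263422265648842, 0.2098739743232727), 73.02197265625)
lip,rear floor [[0.47546164 0.31945869 0.023     ]
 [0.67587949 0.25694423 0.023     ]] walls lip/rear ends z.038 [[0.4861, 0.3398, 0.038], [0.4716, 0.3014, 0.038], [0.6825, 0.2795, 0.038], [0.6734, 0.2384, 0.038]]
rest cheek ends [[0.5134, 0.341, 0.03], [0.6543, 0.2971, 0.03]]
```

```bash
cat > k.py <<'E'
import numpy as np
KN=np.array([.4894,.0545]); LAY=np.array([.6294,.0545]); ZL=.184
E
python3 - <<'E'
from h import *; from k import *
b=pick((*KN,.26),0.);env.goto_joints(b[2]);env.grip(.05,40)
print(T()); print(env.movel([*KN,ZL],.12,rot=quat(b[1]),stop_force=8)) 
env.grip(0,40);print('open',env.get_state()['opening'],env.get_state()['tcp_pos'],T())
env.movel([*KN,ZL+.05],.08)
print('open',env.get_state()['opening'],env.get_state()['force'])
env.movel([*LAY,ZL+.03],.15)
st=env.movel([*LAY,ZL-.094+.012],.12)
print(env.movel([*LAY,ZL-.094-.004],.02,stop_force=4),env.get_state()['tcp_pos'],T())
lay=env.get_state()['tcp_pos']; np.save('lay.npy',lay)
env.grip(.045);env.movel([*LAY,.25],.15)
print(T())
p,d=camera('scene');cv2.imwrite('pics/s1.png',p)
E
```

```text
5.5
False
open 0.016389108239776098 [0.48984937 0.05456825 0.1848432 ] 6.7
open 0.016609241811641428 [ 0.40439125  0.52352362 -0.92215967]
True [0.6293654  0.05452864 0.09089932] 10.3
11.9
```

View pics/s1.png

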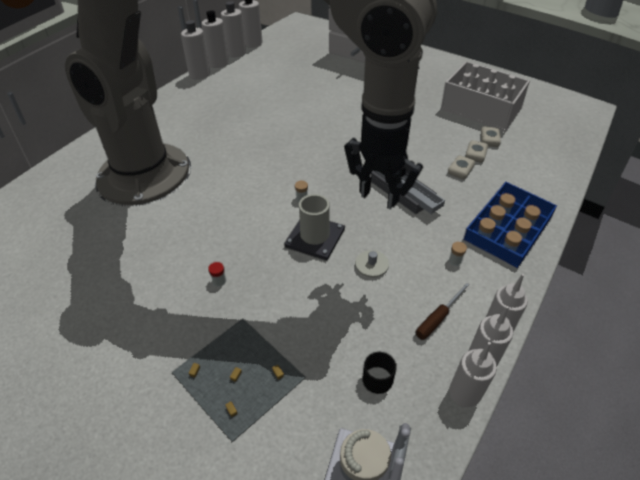

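```bash
cat >> h.py <<'E'
def look_ingots(pos=(.56,-.29,.28),yaw=0.,name=None,z=.016):
    b=pick(pos,yaw);env.goto_joints(b[2])
    c=calibration('wrist');p,d=camera('wrist')
    if name: cv2.imwrite(name,p)
    return meas(c,p,z)
def meas(c,p,z=.016):
    m=ingots(p);k,l,st,ce=cv2.connectedComponentsWithStats(m);out=[]
    for i in range(1,k):
        if st[i,4]<60: continue
        v,u=np.nonzero(l==i);P=plane(c,np.c_[u,v],z)[:,:2]
        r=cv2.minAreaRect((P*1000).astype(np.float32));(cx,cy),(w,h),a=r
        if w<h: a+=90;w,h=h,w
        out.append((cx/1e3,cy/1e3,np.radians(a),w,h,st[i,4],ce[i].round(0)))
    return out
E
python3 - <<'E'
from h import *
b=pick((.489,.054,.30),0.);env.goto_joints(b[2]);c=calibration('wrist');p,d=camera('wrist');cv2.imwrite('pics/w_mouth.png',p)
uv,P=cloud(c,d);n=np.hypot(P[:,0]-.489,P[:,1]-.054);a=(n<.05)&(abs(P[:,2]-.1)<.003);print(a.sum(),cv2.minEnclosingCircle(P[a,:2].astype(np.float32)))
for o in look_ingots(name='pics/w_pad.png'): print([np.round(x,4) for x in o])
print(T())
E
```

```text
1646 ((0.48907768726348877, 0.05462486669421196), 0.031009333208203316)
[np.float64(0.6175), np.float64(-0.2436), np.float64(2.6937), np.float64(21.9789), np.float64(11.252), np.int32(330), array([379., 165.])]
[np.float64(0.5618), np.float64(-0.2869), np.float64(1.7638), np.float64(22.3563), np.float64(11.1389), np.int32(299), array([315., 214.])]
[np.float64(0.4987), np.float64(-0.3211), np.float64(1.889), np.float64(22.3659), np.float64(12.5697), np.int32(308), array([246., 250.])]
[np.float64(0.5962), np.float64(-0.3382), np.float64(2.7237), np.float64(21.9212), np.float64(12.7929), np.int32(296), array([351., 268.])]
14.0
```

View pics/w_pad.png

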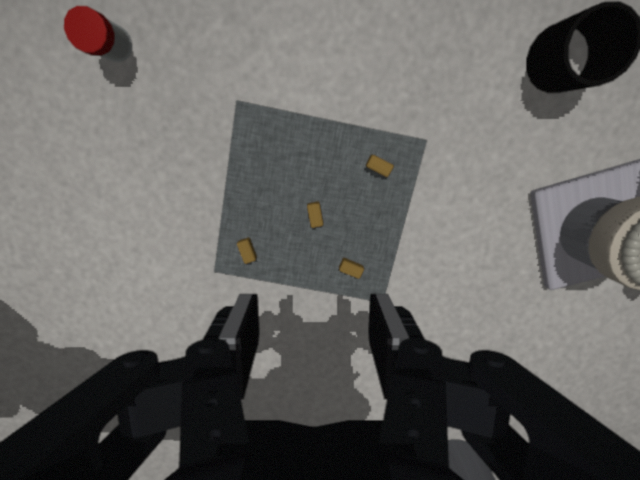

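```bash
cat >> k.py <<'E'
CH=np.array([.5773,.2899]); CY=np.radians(-17.0)
CX=np.array([np.cos(CY),np.sin(CY)])
WP=np.array([.63,0.0,.22])
E
cat > pp.py <<'E'
from h import *; from k import *
import sys
def run(slot,first=False,target=None):
    o=look_ingots(name=None)
    for i in o: print([np.round(x,3) for x in i[:5]])
    o=[i for i in o if 18<i[3]<26 and 9<i[4]<16]
    i=o[0] if target is None else min(o,key=lambda i:np.hypot(i[0]-target[0],i[1]-target[1]))
    env.grip(.04,35)
    b=pick((i[0],i[1],.13),i[2]+np.pi/2);env.goto_joints(b[2])
    print('hit',env.movel([i[0],i[1],.082],.1,rot=quat(b[1]),stop_force=8))
    env.grip(0,35);print('open',round(env.get_state()['opening'],4))
    env.movel([i[0],i[1],.22],.25)
    op=env.get_state()['opening'];print('open',round(op,4),T())
    if op<.006: return False
    P=CH+CX*slot
    b=pick((*P,.2),CY+np.pi/2)
    env.movel(WP,.3,rot=quat(b[1]))
    env.movel([*P,.16],.3); 
    print('hit',env.movel([*P,.113],.1,stop_force=6),env.get_state()['tcp_pos'].round(4))
    env.dwell(.2);env.grip(.028);env.dwell(.2)
    env.movel([*P,.2],.2)
    return True
def see(name):
    b=pick((*CH,.30),CY);env.goto_joints(b[2])
    c=calibration('wrist');p,d=camera('wrist');cv2.imwrite(name,p)
    for i in meas(c,p,.035):
        r=np.array(i[:2])-CH; print('in chute',(r@CX).round(3),(r@np.array([-CX[1],CX[0]])).round(3),np.round(i[3:5],1),i[5])
E
python3 - <<'E'
from pp import *
print(run(.082)); see('pics/c1.png');print(T())
E
```

```text
[np.float64(0.618), np.float64(-0.243), np.float64(2.693), np.float64(22.011), np.float64(11.235)]
[np.float64(0.562), np.float64(-0.287), np.float64(1.741), np.float64(22.149), np.float64(11.266)]
[np.float64(0.499), np.float64(-0.321), np.float64(1.885), np.float64(22.33), np.float64(12.511)]
[np.float64(0.596), np.float64(-0.338), np.float64(2.744), np.float64(21.952), np.float64(12.911)]
hit False
open 0.011
open 0.0107 17.1
hit False [0.6556 0.266  0.1126]
True
in chute 0.25 0.131 [21.7  8.1] 154
in chute 0.261 0.079 [15.6  7.2] 70
in chute 0.082 0.001 [21.6 11.9] 324
22.4
```

View pics/c1.png

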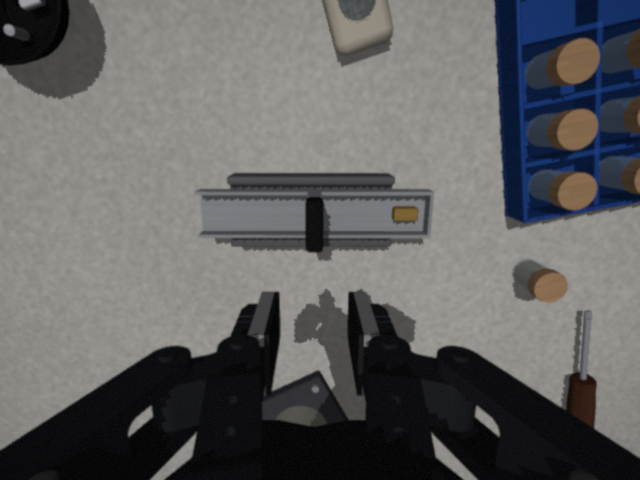

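Works well: the ingot lies at (405,214), flat and straight behind the arch. Next three.

```bash
python3 - <<'E'
from pp import *
for s in (.05,-.042,-.070):
    print(s,run(s),T())
see('pics/c4.png')
print('pad',[[np.round(x,3) for x in i[:5]] for i in look_ingots()],T())
E
```

```text
[np.float64(0.533), np.float64(-0.283), np.float64(1.894), np.float64(21.691), np.float64(11.722)]
[np.float64(0.499), np.float64(-0.321), np.float64(1.877), np.float64(22.576), np.float64(12.509)]
[np.float64(0.596), np.float64(-0.338), np.float64(2.734), np.float64(21.892), np.float64(12.985)]
hit False
open 0.0107
open 0.0109 27.2
hit False [0.6253 0.2751 0.1129]
0.05 True 31.3
[np.float64(0.499), np.float64(-0.321), np.float64(1.878), np.float64(22.377), np.float64(12.51)]
[np.float64(0.596), np.float64(-0.338), np.float64(2.745), np.float64(21.883), np.float64(12.887)]
hit False
open 0.0108
open 0.0104 36.1
hit False [0.5374 0.3019 0.113 ]
-0.042 True 40.5
[np.float64(0.596), np.float64(-0.338), np.float64(2.745), np.float64(22.227), np.float64(12.886)]
hit False
open 0.0108
open 0.0107 46.1Traceback (most recent call last):
  File "<stdin>", line 3, in <module>
  File "pp.py", line 17, in run
    env.movel(WP,.3,rot=quat(b[1]))
    ~~~~~~~~~^^^^^^^^^^^^^^^^^^^^^^
cell.PlanningError: the arm cannot follow that straight line within its joint ranges
```

```bash
python3 - <<'E'
from pp import *
s=env.get_state();print(s['qpos'].round(2),s['opening'])
P=CH+CX*-.070
b=pick(WP,CY+np.pi/2);print(b[2].round(2));env.goto_joints(b[2])
b=pick((*P,.16),CY+np.pi/2);print(b[2].round(2))
env.movel([*P,.16],.3,rot=quat(b[1]))
print('hit',env.movel([*P,.113],.1,stop_force=6),env.get_state()['tcp_pos'].round(4),env.get_state()['opening'])
env.dwell(.2);env.grip(.028);env.dwell(.2)
env.movel([*P,.2],.2)
see('pics/c4.png');print(T())
p,d=camera('scene');cv2.imwrite('pics/s4.png',p);print([i for i in meas(calibration('scene'),p)])
E
```

```text
[-0.17  0.78  0.95  1.65 -0.7   1.09 -0.98] 0.010711054804544458
[ 0.46  0.62 -0.79  1.7   0.5   1.03  0.77]
[-0.08  0.65 -0.78  1.82  0.57  0.91  0.15]
hit False [0.5101 0.3105 0.1126] 0.010292246714673435
in chute 0.25 0.129 [18.8  6.6] 116
in chute 0.264 0.076 [13.2  7.1] 64
in chute -0.069 0.001 [21.  11.9] 307
in chute -0.041 0.001 [20.9 11. ] 303
in chute 0.05 0.001 [20.2 11.9] 312
in chute 0.082 0.001 [21.5 11. ] 306
52.0
[(0.5172709350585938, 0.3217603149414062, np.float64(2.8653059357767217), 53.77517318725586, 14.613591194152832, np.int32(73), array([387., 170.]))]
```

View pics/c4.png

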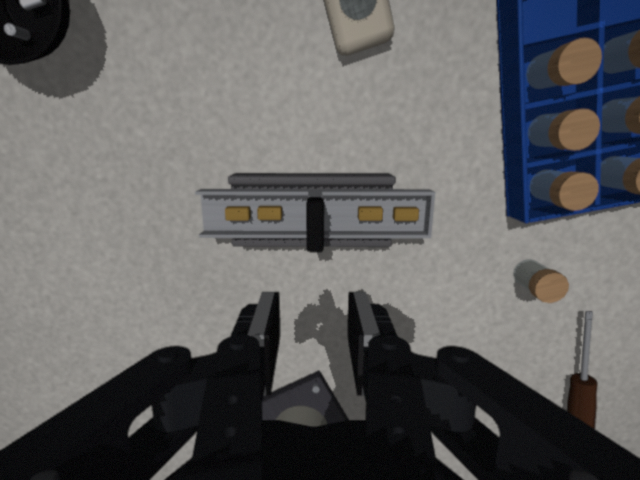

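View pics/s4.png

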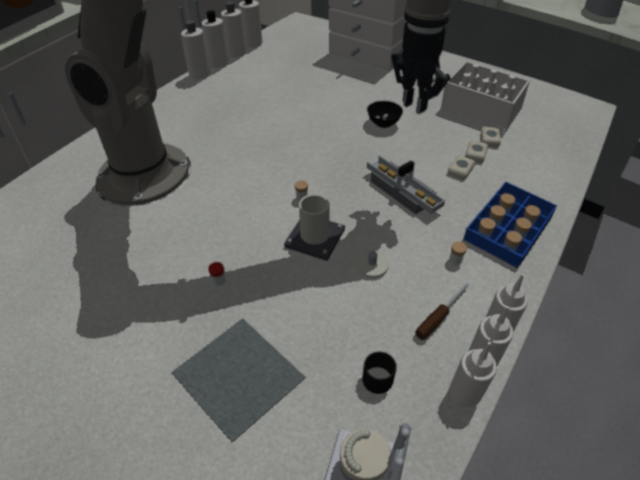

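```bash
cat >> h.py <<'E'
def pour_pose(L,psi,th,sgn,off):
    h=np.array([np.cos(psi),np.sin(psi),0]);z=np.array([0,0,1.])
    xc=np.cos(th)*h+np.sin(th)*z; zc=-np.sin(th)*h+np.cos(th)*z
    yt=sgn*xc; zt=-zc; xt=np.cross(yt,zt)
    return np.array(L)+.105*xc+(.049+off)*zc, quat(np.c_[xt,yt,zt])
E
python3 - <<'E'
from h import *; from k import *
env.goto_joints([-.45,.42,-.05,1.61,.02,1.12,-.9]);print(env.get_state()['tcp_pos'])
b=pick((*CH,.2),CY); print(b[2].round(2)); sg=np.sign(b[1][:2,1]@CX);print('sgn',sg)
M=np.array([.4892,.0545,.1])
for psi in np.radians([-17,-5,7,20]):
    h=np.array([np.cos(psi),np.sin(psi),0])
    for th in np.radians([0,15,30,40]):
        p,q=pour_pose(M-.008*h+[0,0,.006],psi,th,sg,.054);j=kin.inverse_kinematics(p,q);print(round(np.degrees(psi)),round(np.degrees(th)),p.round(3),None if j is None else np.round(j,2))
env.grip(.05,100);env.goto_joints(b[2]);print('hit',env.movel([*CH,.126],.1,stop_force=8));env.grip(0,100)
s=env.get_state();print(s['opening'],s['tcp_pos'],s['orientation'],T());np.save('chg.npy',np.r_[s['tcp_pos'],s['orientation'],sg])
p,d=camera('side');cv2.imwrite('pics/grasp.png',p)
E
```

```text
[0.59526595 0.24642983 0.31715314]
[-0.5   0.54 -0.08  1.71  0.05  0.89 -0.9 ]
sgn 1.0
-17 0 [0.582 0.026 0.209] [-0.14  0.43 -0.02  1.87  0.01  0.84 -0.46]
-17 15 [0.553 0.035 0.233] [-0.27  0.28  0.04  2.06  0.22  0.58 -0.7 ]
-17 30 [0.519 0.045 0.248] [-0.48  0.16  0.13  2.26  0.8   0.41 -1.34]
-17 40 [0.495 0.053 0.252] [-0.49  0.12  0.03  2.38  1.38  0.47 -1.98]
-5 0 [0.586 0.046 0.209] [-0.14  0.44 -0.06  1.85  0.04  0.85 -0.3 ]
-5 15 [0.556 0.049 0.233] [-0.22  0.28 -0.02  2.06  0.17  0.56 -0.46]
-5 30 [0.521 0.052 0.248] [-0.4   0.15  0.1   2.27  0.67  0.29 -1.01]
-5 40 [0.495 0.054 0.252] [-0.47  0.09  0.09  2.41  1.58  0.29 -1.96]
7 0 [0.585 0.066 0.209] [-0.14  0.45 -0.11  1.85  0.06  0.85 -0.15]
7 15 [0.555 0.063 0.233] [-0.16  0.28 -0.09  2.06  0.11  0.55 -0.21]
7 30 [0.52  0.058 0.248] [-0.26  0.15 -0.    2.27  0.35  0.21 -0.46]
7 40 [0.495 0.055 0.252] [ 0.8   0.26 -1.17  2.36  1.69  0.33 -1.72]
20 0 [0.58  0.088 0.209] [-0.13  0.45 -0.16  1.85  0.09  0.85  0.01]
20 15 [0.552 0.077 0.233] [-0.09  0.29 -0.17  2.05  0.04  0.55  0.07]
20 30 [0.519 0.065 0.248] [-0.01  0.16 -0.22  2.25 -0.15  0.21  0.27]
20 40 [0.495 0.057 0.252] [-0.78  0.09  0.64  2.43  4.38  0.19  2.03]
hit False
0.012590898235282437 [0.57767954 0.29015844 0.12685392] [4.17207768e-05 8.03869718e-01 5.94805077e-01 6.28277855e-04] 54.8
```

View pics/grasp.png

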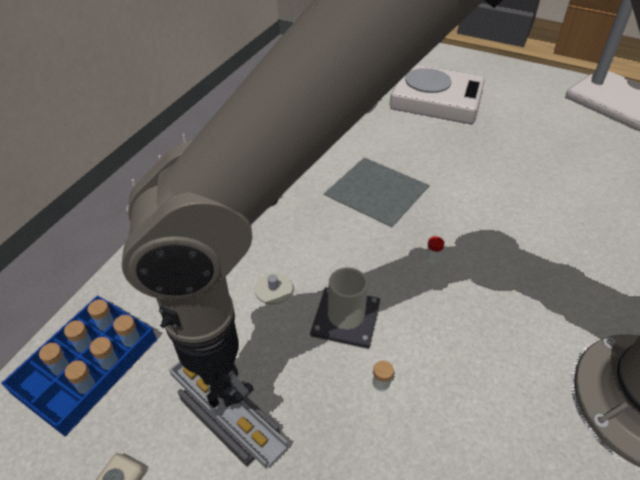

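```bash
python3 - <<'E'
from h import *; from k import *
g=np.load('chg.npy');off=.0545
M=np.array([.4892,.0545,.1]);psi=CY;h=np.array([*CX,0])
env.movel(g[:3]+[0,0,.03],.04);print(env.get_state()['opening'],env.get_state()['force'].round(1))
env.movel(g[:3]+[0,0,.14],.08)
p,q=pour_pose(M-.008*h+[0,0,.06],psi,0,1,off)
env.movel(p,.09,rot=q);print(T(),env.get_state()['tcp_pos'],p)
p,q=pour_pose(M-.008*h+[0,0,.008],psi,np.radians(6),1,off)
env.movel(p,.05,rot=q);print(T(),env.get_state()['force'].round(1))
for n in ['scene','side']:
    im,d=camera(n);cv2.imwrite(f'pics/p1{n}.png',im)
a=cv2.imread('pics/p1scene.png')[110:310,220:460];b=cv2.imread('pics/p1side.png')[180:380,230:470]
cv2.imwrite('pics/p1.png',np.hstack([cv2.resize(a,(400,333)),cv2.resize(b,(400,333))]))
E
```

```text
0.012533747248761145 [ 1.   0.  -3.2]
60.4 [0.58193031 0.02646108 0.26348734] [0.58196156 0.02613994 0.2635    ]
61.4 [ 0.2 -0.4 -2.3]
```

View pics/p1.png

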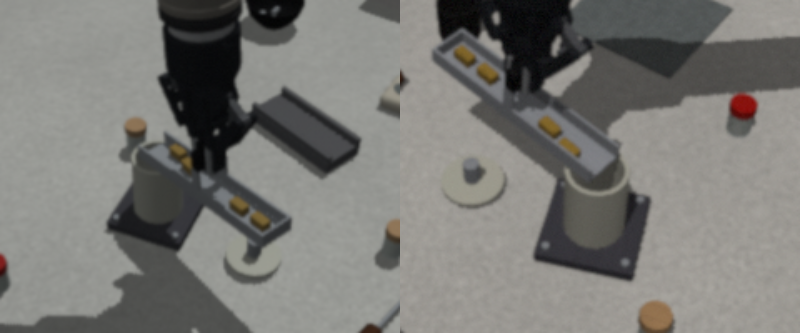

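```bash
python3 - <<'E'
from h import *; from k import *
off=.0545
M=np.array([.4892,.0545,.1]);psi=CY;h=np.array([*CX,0])
for t in range(8,33,2):
    p,q=pour_pose(M-.008*h+[0,0,.007],psi,np.radians(t),1,off)
    cur=env.get_state()['tcp_pos'];env.movel(p,np.linalg.norm(p-cur)/.7,rot=q)
    im,d=camera('side');n=[(i[0:2],i[5]) for i in meas(calibration('side'),im[:],.12) if np.hypot(i[0]-.55,i[1]-.03)<.2]
    print(t,T(),env.get_state()['force'].round(1),len(n))
    if t in(12,16,20,24,28,32): cv2.imwrite(f'pics/t{t}.png',im[120:360,200:480])
ims=[cv2.resize(cv2.imread(f'pics/t{t}.png'),(260,223)) for t in (12,16,20,24,28,32)]
cv2.imwrite('pics/tall.png',np.vstack([np.hstack(ims[:3]),np.hstack(ims[3:])]))
E
```

```text
8 62.3 [-0.3 -0.7 -2.8] 3
10 63.2 [ 0.3 -0.3 -3.3] 3
12 64.1 [ 0.1  0.1 -2.1] 3
14 65.0 [ 0.4 -0.5 -1.9] 2
16 65.9 [ 0.2  0.5 -2.6] 2
18 66.8 [ 0.2  0.4 -1.9] 3
20 67.7 [ 0.8 -0.  -3.1] 2
22 68.6 [-0.4 -0.  -3. ] 2
24 69.5 [ 0.3 -0.  -1.1] 1
26 70.3 [ 0.3  0.1 -2.3] 1
28 71.2 [ 0.5 -0.2 -1.3] 1
30 72.1 [-0.3  0.5 -2.6] 1
32 73.0 [-0.3  0.3 -2.8] 1
```

View pics/tall.png

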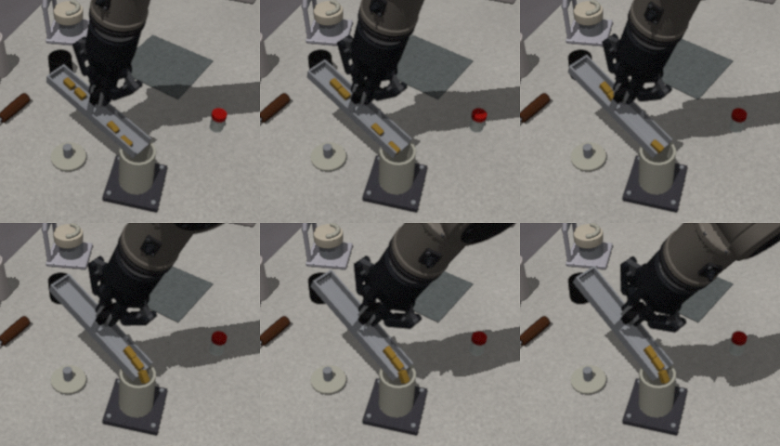

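```bash
python3 - <<'E'
from h import *
a,d=camera('side');b,d=camera('scene')
cv2.imwrite('pics/j.png',np.hstack([cv2.resize(a[230:350,290:410],(400,400),interpolation=cv2.INTER_CUBIC),cv2.resize(b[150:270,260:380],(400,400),interpolation=cv2.INTER_CUBIC)]))
E
```

```text
(no output)
```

View pics/j.png

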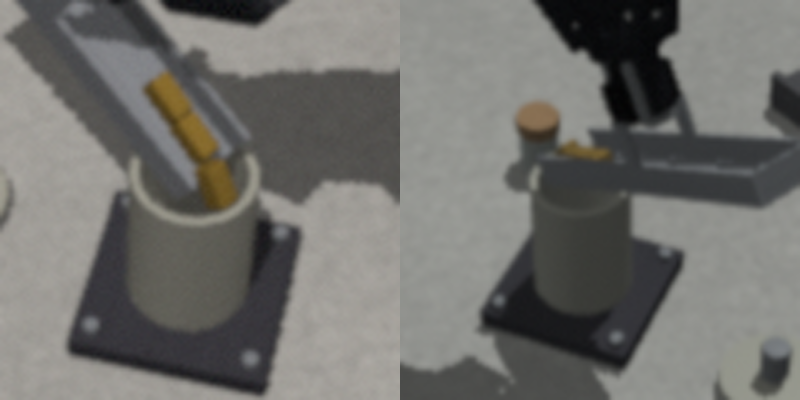

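```bash
python3 - <<'E'
from h import *; from k import *
off=.0545
M=np.array([.4892,.0545,.1]);psi=CY;h=np.array([*CX,0]);ims=[]
for o in (.011,.014,.017,.020):
    p,q=pour_pose(M-o*h+[0,0,.008],psi,np.radians(32),1,off)
    env.movel(p,.01,rot=q);env.dwell(.2)
    a,d=camera('side');ims.append(cv2.resize(a[230:350,290:410],(200,200)))
    print(o,T(),env.get_state()['force'].round(1))
cv2.imwrite('pics/j2.png',np.hstack(ims))
E
```

```text
0.011 73.8 [-0.1  0.6 -1.5]
0.014 74.5 [ 0.3 -0.9 -1.7]
0.017 75.2 [ 0.7  0.  -2.8]
0.02 75.9 [-0.2  0.4 -1.2]
```

View pics/j2.png

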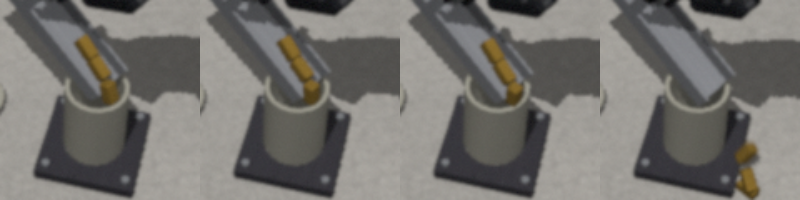

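```bash
python3 - <<'E'
from h import *; from k import *
g=np.load('chg.npy');off=.0545
M=np.array([.4892,.0545,.1]);psi=CY;h=np.array([*CX,0])
p,q=pour_pose(M-.02*h+[0,0,.03],psi,np.radians(32),1,off);env.movel(p,.05,rot=q)
for n in ['scene','side']:
    im,d=camera(n);cv2.imwrite(f'pics/q{n}.png',im)
p,q=pour_pose(M-.02*h+[0,0,.06],psi,0,1,off);env.movel(p,.1,rot=q)
p=g[:3]+[0,0,.13];env.movel(p,.2,rot=g[3:7])
env.movel(g[:3]+[0,0,.012],.12)
print(env.movel(g[:3]+[0,0,-.003],.02,stop_force=6),env.get_state()['tcp_pos'],g[:3],T())
env.grip(.05);env.movel(g[:3]+[0,0,.1],.15)
im,d=camera('side');cv2.imwrite('pics/q2.png',im[140:]);im,d=camera('scene');cv2.imwrite('pics/q3.png',im);print(T())
E
```

```text
True [0.57769585 0.2902252  0.12686315] [0.57767954 0.29015844 0.12685392] 81.4
82.8
```

View pics/q2.png

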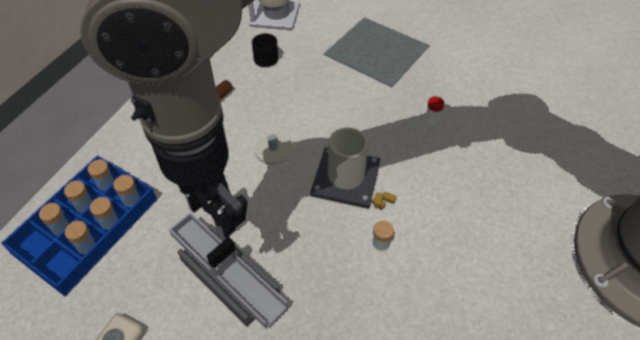

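View pics/q3.png

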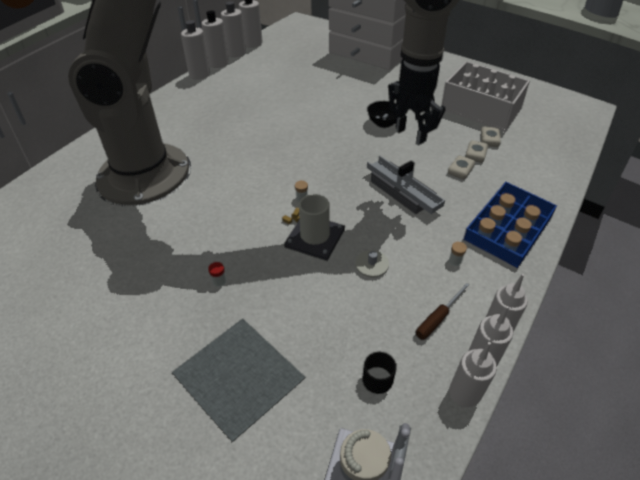

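```bash
python3 - <<'E'
from h import *; from k import *
b=pick((.47,.09,.27),np.radians(-17));print(b[2].round(2));env.goto_joints(b[2])
c=calibration('wrist');np.save('pics/c_st.npy',c,allow_pickle=True);p,d=camera('wrist');cv2.imwrite('pics/st.png',p);np.save('pics/st.npy',d)
for i in meas(c,p,.012): print([np.round(x,4) for x in i])
print(T())
E
```

```text
[-0.41  0.19  0.1   2.05 -0.02  0.9  -0.59]
[np.float64(0.4158), np.float64(0.0723), np.float64(1.007), np.float64(40.1214), np.float64(22.1992), np.int32(699), array([262., 253.])]
[np.float64(0.4779), np.float64(0.0422), np.float64(2.0375), np.float64(13.4569), np.float64(12.618), np.int32(165), array([336., 265.])]
83.8
```

View pics/st.png

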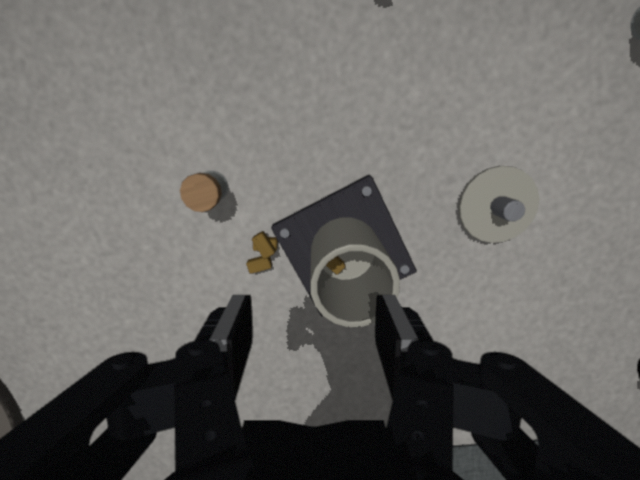

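```bash
python3 - <<'E'
from h import *
p=cv2.imread('pics/st.png');cv2.imwrite('pics/stz.png',np.hstack([cv2.resize(p[215:285,235:295],(514,600),interpolation=cv2.INTER_CUBIC)]));q=cv2.imread('pics/qside.png');cv2.imwrite('pics/qz.png',np.hstack([cv2.resize(q[270:410,310:450],(400,400)),cv2.resize(cv2.imread('pics/q2.png')[120:230,330:440],(400,400))]))
E
```

```text
(no output)
```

View pics/stz.png

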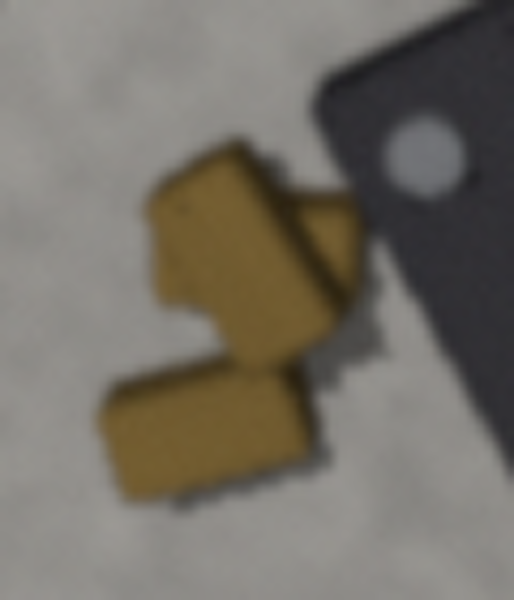

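View pics/qz.png

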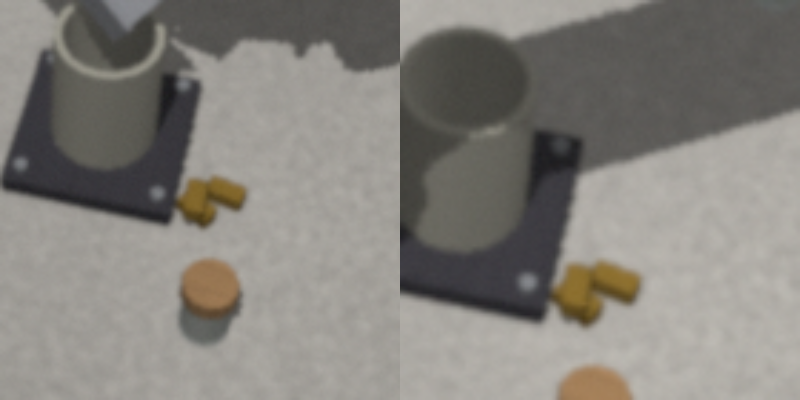

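```bash
python3 - <<'E'
from h import *
c=np.load('pics/c_st.npy',allow_pickle=True).item()
f=lambda zx,zy:(235+zx/8.567,215+zy/8.571)
A=plane(c,[f(248,254),f(195,172),f(300,335)],.024)[:,:2];B=plane(c,[f(207,427),f(117,450),f(297,402)],.012)[:,:2];C=plane(c,[f(262,248),f(165,275),f(362,222)],.012)[:,:2]
for nm,X in zip('ABC',(A,B,C)):
    v=X[2]-X[1];print(nm,X[0].round(4),'r',np.hypot(*X[0]).round(3),'len',np.linalg.norm(v).round(4),'ang',np.degrees(np.arctan2(v[1],v[0])).round(1))
    for z in (.0895,.15):
        b=pick((*X[0],z),np.arctan2(v[1],v[0])+np.pi/2);print(z,None if b is None else b[2].round(2))
d=np.load('pics/st.npy');uv,P=cloud(c,d);m=np.hypot(uv[:,0]-264,uv[:,1]-245)<3;print(P[m].mean(0))
m=np.hypot(uv[:,0]-259,uv[:,1]-265)<2;print(P[m].mean(0))
m=np.hypot(uv[:,0]-198,uv[:,1]-192)<5;print('pot1',P[m].mean(0))
E
```

```text
A [0.4231 0.0829] r 0.431 len 0.02 ang -76.8
0.0895 [-0.35  0.45  0.02  2.28 -0.02  0.42 -0.09]
0.15 [-0.35  0.32  0.02  2.25 -0.01  0.57 -0.1 ]
B [0.41  0.063] r 0.415 len 0.0202 ang -1.4
0.0895 [-0.16  0.43 -0.16  2.3   0.17  0.42  1.08]
0.15 [-0.15  0.3  -0.17  2.27  0.1   0.57  1.15]
C [0.4221 0.0802] r 0.43 len 0.0218 ang -1.4
0.0895 [-0.19  0.45 -0.17  2.27  0.17  0.43  1.05]
0.15 [-0.18  0.32 -0.18  2.24  0.1   0.58  1.11]
[0.42308616 0.0826532  0.02430119]
[0.40991075 0.06295294 0.01236733]
pot1 [0.39177347 0.14337873 0.04308732]
```

```bash
cat >> h.py <<'E'
def tilted(tip,jaw,tau,tipd=.073):
    """jaw dir angle (made ~+-y), tool leaned so body goes toward the base side. tip=fingertip centre"""
    out=[]
    for k in (0,np.pi):
        y=np.array([np.cos(jaw+k),np.sin(jaw+k),0]);n=np.array([-y[1],y[0],0]); n=n if n[0]<0 else -n
        z=-np.cos(tau)*np.array([0,0,1.])-np.sin(tau)*n   # body leans toward n
        x=np.cross(y,z);out.append((np.array(tip)-tipd*z,quat(np.c_[x,y,z]),z))
    return out
E
python3 - <<'E'
from h import *
for nm,tip,jaw in [('A',(.423,.083,.0165),-76.8),('B',(.410,.063,.004),88.6),('C',(.4221,.0802,.004),88.6)]:
  for t in (10,15,20):
    for p,q,z in tilted(tip,np.radians(jaw),np.radians(t)):
        j=kin.inverse_kinematics(p,q);print(nm,t,p.round(3),None if j is None else np.round(j,2))
E
```

```text
A 10 [0.411 0.08  0.088] [-0.7   0.44  0.41  2.42 -0.86  0.2  -0.85]
A 10 [0.411 0.08  0.088] [-0.24  0.41 -0.14  2.39  0.42  0.19  1.04]
A 15 [0.405 0.079 0.087] None
A 15 [0.405 0.079 0.087] None
A 20 [0.399 0.077 0.085] None
A 20 [0.399 0.077 0.085] None
B 10 [0.397 0.063 0.076] [-0.2   0.43 -0.18  2.43  0.83  0.19  0.38]
B 10 [0.397 0.063 0.076] [-0.2   0.43 -0.18  2.43  0.83  0.19 -2.76]
B 15 [0.391 0.063 0.075] None
B 15 [0.391 0.063 0.075] None
B 20 [0.385 0.064 0.073] None
B 20 [0.385 0.064 0.073] None
C 10 [0.409 0.081 0.076] [-0.23  0.44 -0.18  2.39  0.77  0.21  0.41]
C 10 [0.409 0.081 0.076] [-0.88  0.53  0.6   2.43 -1.18  0.24 -0.81]
C 15 [0.403 0.081 0.075] None
C 15 [0.403 0.081 0.075] None
C 20 [0.397 0.081 0.073] None
C 20 [0.397 0.081 0.073] None
```

```bash
cat >> h.py <<'E'
def lean(tip,jaw,n,tau,tipd=.073):
    out=[]
    for k in (0,np.pi):
        y=np.array([np.cos(jaw+k),np.sin(jaw+k),0]);m=np.array([-y[1],y[0],0]); m=m if m[:2]@np.array(n)>0 else -m
        z=-np.cos(tau)*np.array([0,0,1.])-np.sin(tau)*m
        p=np.array(tip)-tipd*z; q=quat(np.c_[np.cross(y,z),y,z]); j=kin.inverse_kinematics(p,q)
        if j is not None: out.append((abs(j[6])+.5*abs(j[4]),p,q,np.array(j),z))
    return min(out,key=lambda o:o[0]) if out else None
E
python3 - <<'E'
from h import *
for t in (10,15,20,25):
  o=lean((.423,.083,.019),np.radians(13.2),(0,1),np.radians(t))
  print(t,None if o is None else (o[1].round(3),o[3].round(2)))
  o=lean((.423,.083,.12),np.radians(13.2),(0,1),np.radians(t))
  print(t,None if o is None else (o[1].round(3),o[3].round(2)))
E
```

```text
10 (array([0.42 , 0.095, 0.091]), array([-0.56,  0.46,  0.1 ,  2.28,  0.28,  0.46, -0.49]))
10 (array([0.42 , 0.095, 0.192]), array([-0.5 ,  0.25,  0.03,  2.22,  0.24,  0.73, -0.42]))
15 (array([0.419, 0.101, 0.09 ]), array([-0.64,  0.48,  0.12,  2.27,  0.41,  0.51, -0.66]))
15 (array([0.419, 0.101, 0.191]), array([-0.57,  0.27,  0.04,  2.22,  0.35,  0.77, -0.56]))
20 (array([0.417, 0.107, 0.088]), array([-0.7 ,  0.5 ,  0.13,  2.26,  0.51,  0.56, -0.81]))
20 (array([0.417, 0.107, 0.189]), array([-0.63,  0.29,  0.04,  2.21,  0.44,  0.82, -0.69]))
25 (array([0.416, 0.113, 0.085]), array([-0.75,  0.53,  0.12,  2.25,  0.59,  0.63, -0.94]))
25 (array([0.416, 0.113, 0.186]), array([-0.68,  0.32,  0.04,  2.21,  0.51,  0.87, -0.8 ]))
```

```bash
cat >> pp.py <<'E'
def grab(tip,jaw,n,tau,op=.03,lift=.10):
    tip=np.array(tip);o2=lean(tip,jaw,n,tau)
    zt=o2[4];p=o2[1];q=o2[2]
    back=p-zt*.05
    up=np.array([p[0],p[1],p[2]+.11])
    env.goto_joints(kin.inverse_kinematics(up,q));env.grip(op,35)
    print('hit',env.movel(p,.06,rot=q,stop_force=5),env.get_state()['force'].round(1))
    env.grip(0,35);print('open',round(env.get_state()['opening'],4))
    env.movel(p+[0,0,.12],.12);r=env.get_state()['opening'];print('open',round(r,4),T());return r
def drop(slot,jy=np.pi/2):
    P=CH+CX*slot;b=pick((*P,.2),CY+jy)
    try: env.movel([*P,.2],.25,rot=quat(b[1]))
    except env.PlanningError as e: print(e); env.goto_joints(b[2])
    print('hit',env.movel([*P,.113],.1,stop_force=6),env.get_state()['tcp_pos'].round(4))
    env.dwell(.2);env.grip(.028 if jy==np.pi/2 else .036);env.dwell(.2);env.movel([*P,.2],.2)
def lookst(name,z=.012):
    b=pick((.47,.09,.27),np.radians(-17));env.goto_joints(b[2])
    c=calibration('wrist');np.save('pics/c_st.npy',c,allow_pickle=True);p,d=camera('wrist')
    cv2.imwrite(name,cv2.resize(p[205:295,215:305],(600,600),interpolation=cv2.INTER_CUBIC))
    for i in meas(c,p,z): print([np.round(x,4) for x in i])
E
python3 - <<'E'
from pp import *
r=grab((.423,.083,.0185),np.radians(13.2),(0,1),np.radians(20))
if r>.007: drop(-.068)
lookst('pics/st2.png');print(T())
E
```

```text
hit False [ 0.4  0.2 -0.1]
open 0.0102
open 0.0104 88.0
hit False [0.5127 0.3101 0.1136]
[np.float64(0.4215), np.float64(0.0806), np.float64(2.8481), np.float64(20.1487), np.float64(12.2038), np.int32(300), array([266., 243.])]
[np.float64(0.4099), np.float64(0.0639), np.float64(3.1248), np.float64(21.4702), np.float64(12.5588), np.int32(294), array([260., 263.])]
[np.float64(0.4776), np.float64(0.0421), np.float64(2.0973), np.float64(12.8037), np.float64(12.5539), np.int32(164), array([337., 265.])]
92.7
```

View pics/st2.png

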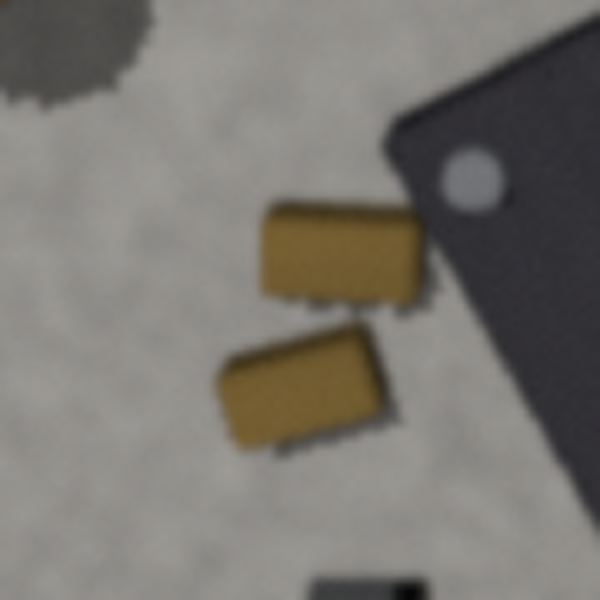

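```bash
python3 - <<'E'
from pp import *
r=grab((.4015,.0642,.0065),np.radians(89),(-1,0),0.,op=.027)
if r>.007: drop(.058)
lookst('pics/st3.png');print(T())
E
```

```text
hit True [-2.1  0.3 10. ]
open 0.009
open 0.0087 97.5
hit False [0.6333 0.2732 0.1137]
[np.float64(0.4214), np.float64(0.0796), np.float64(2.8474), np.float64(20.9395), np.float64(14.1158), np.int32(341), array([266., 243.])]
[np.float64(0.4778), np.float64(0.0423), np.float64(2.0959), np.float64(12.816), np.float64(12.7215), np.int32(164), array([336., 264.])]
102.4
```

View pics/st3.png

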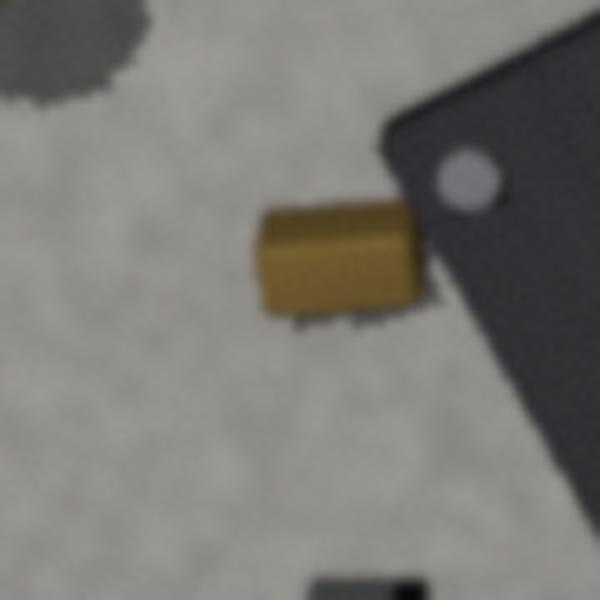

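```bash
python3 - <<'E'
from pp import *
l=np.array([np.cos(np.radians(-17)),np.sin(np.radians(-17))])
t=np.array([.4214,.0796])-.006*l
for tau in (0,3,5,7):
    o=lean((*t,.008),np.radians(73),-l,np.radians(tau));print(tau,None if o is None else o[3].round(2))
r=grab((*t,.008),np.radians(73),-l,np.radians(5),op=.032)
if r>.006: drop(-.038)
see('pics/c7.png');print(T())
E
```

```text
0 [-0.31  0.46 -0.03  2.29  0.04  0.39  0.9 ]
3 [-0.36  0.45 -0.01  2.33  0.11  0.33  0.8 ]
5 [-0.39  0.44  0.01  2.35  0.18  0.29  0.72]
7 [-0.44  0.43  0.04  2.37  0.25  0.25  0.64]
hit False [-0.6 -1.   0.8]
open 0.0099
open 0.01 107.3
hit False [0.5414 0.3013 0.1136]
in chute 0.25 0.13 [21.   7.3] 136
in chute 0.262 0.077 [11.5  5.4] 60
in chute 0.272 0.03 [17.1  8.9] 75
in chute -0.067 0.001 [20.7 12. ] 307
in chute -0.033 0.001 [20.  11.9] 306
in chute 0.065 0.0 [21.6 11.9] 312
112.1
```

View pics/c7.png

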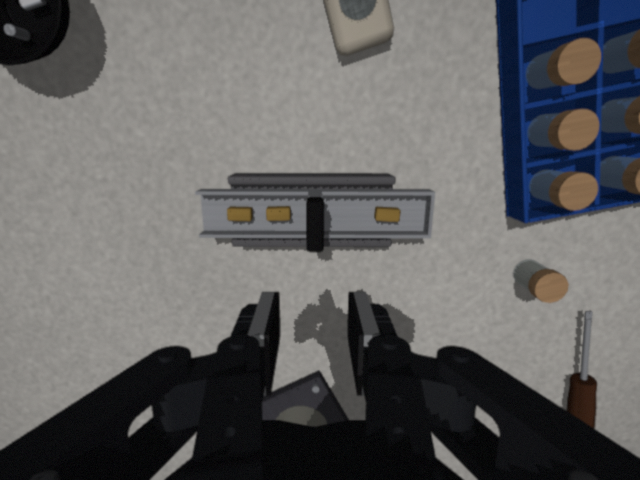

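```bash
python3 - <<'E'
from h import *; from k import *
g=np.load('chg.npy');off=.0545
M=np.array([.4892,.0545,.1]);psi=CY;h=np.array([*CX,0])
env.goto_joints([-.45,.42,-.05,1.61,.02,1.12,-.9])
b=pick((*CH,.2),CY);print(np.sign(b[1][:2,1]@CX))
env.grip(.05,100);env.goto_joints(b[2]);print('hit',env.movel([*CH,.126],.1,stop_force=8));env.grip(0,100)
s=env.get_state();print(s['opening'],s['tcp_pos'],T());g2=np.r_[s['tcp_pos'],s['orientation'],1];np.save('chg2.npy',g2)
env.movel(g2[:3]+[0,0,.14],.09)
p,q=pour_pose(M-.02*h+[0,0,.06],psi,0,1,off);env.movel(p,.12,rot=q)
p,q=pour_pose(M-.02*h+[0,0,.008],psi,np.radians(7),1,off);env.movel(p,.06,rot=q)
print(T(),env.get_state()['force'].round(1))
a,d=camera('side');b,d=camera('scene')
cv2.imwrite('pics/k.png',np.hstack([cv2.resize(a[230:350,290:410],(400,400),interpolation=cv2.INTER_CUBIC),cv2.resize(b[150:270,260:380],(400,400),interpolation=cv2.INTER_CUBIC)]))
E
```

```text
1.0
hit False
0.012496580089765622 [0.5776974  0.29013964 0.12685182] 114.8
119.7 [ 0.6 -0.3 -3. ]
```

View pics/k.png

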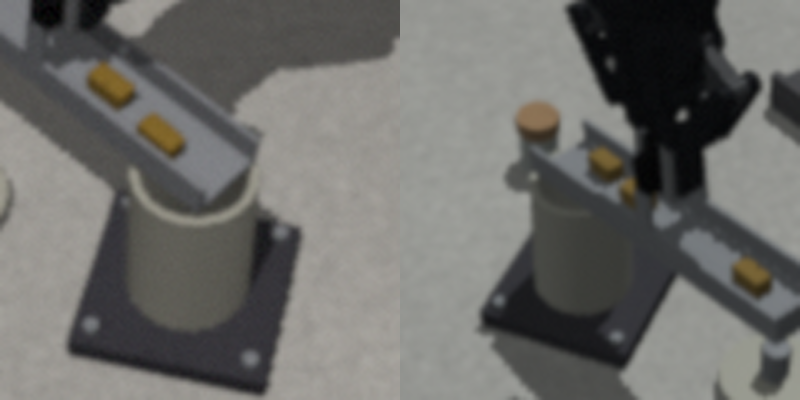

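```bash
python3 - <<'E'
from h import *; from k import *
M=np.array([.4892,.0545,.1]);h=np.array([*CX,0]);c=calibration('side')
L=M-.02*h+[0,0,.008]
f=lambda x,y:(290+x*.3,230+y*.3)
print('intended',L.round(4),'proj',((proj(c,L)[0]-[290,230])/.3).round(0))
print('seen lip floor corners',plane(c,[f(205,205),f(250,165)],.111).round(4))
print('mouth proj',((proj(c,M)[0]-[290,230])/.3).round(0), 'far rim',((proj(c,M-.026*h)[0]-[290,230])/.3).round(0))
print(env.get_state()['tcp_pos'],pour_pose(L,CY,np.radians(7),1,.0545)[0])
E
```

```text
intended [0.4701 0.0603 0.108 ] proj [224. 181.]
seen lip floor corners [[0.4718 0.0793 0.111 ]
 [0.4621 0.0487 0.111 ]]
mouth proj [190. 170.] far rim [233. 199.]
[0.55826547 0.03348353 0.22403199] [0.55767512 0.03356505 0.22352481]
```

```bash
python3 - <<'E'
from h import *; from k import *
M=np.array([.4892,.0545,.1]);psi=CY;h=np.array([*CX,0]);off=.0545;O=.014
p,q=pour_pose(M+O*h+[0,0,.011],psi,np.radians(6),1,off);env.movel(p,.03,rot=q)
ims=[];c=calibration('side')
for t in range(8,33,2):
    p,q=pour_pose(M+O*h+[0,0,.008],psi,np.radians(t),1,off)
    cur=env.get_state()['tcp_pos'];env.movel(p,np.linalg.norm(p-cur)/.8,rot=q)
    a,d=camera('side');ims.append(cv2.resize(a[190:370,270:450],(200,200)))
    print(t,T(),env.get_state()['force'].round(1))
ims=ims[:1]+ims[2:]
cv2.imwrite('pics/k2.png',np.vstack([np.hstack(ims[i:i+4]) for i in (0,4,8)]))
E
```

```text
8 122.2 [-0.1 -0.4 -2.6]
10 123.2 [-0.7 -0.3 -2.6]
12 124.2 [-0.3 -0.1 -2. ]
14 125.2 [-0.5  0.1 -1.6]
16 126.2 [ 0.2  0.4 -2.5]
18 127.2 [-0.9  0.3 -1.8]
20 128.2 [-0.1 -0.8 -1.4]
22 129.2 [ 0.7 -0.3 -1.3]
24 130.2 [ 0.6  0.2 -1.9]
26 131.2 [-0.6  0.1 -0.7]
28 132.2 [ 0.  -0.1 -1.8]
30 133.1 [-0.4 -0.4 -1.3]
32 134.1 [ 0.3  0.1 -0.9]
```

View pics/k2.png

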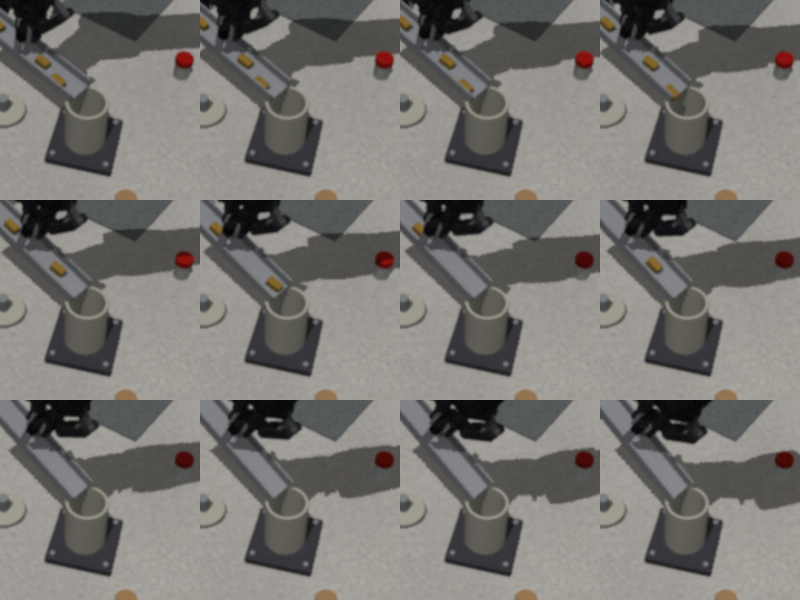

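```bash
python3 - <<'E'
from pp import *
g=np.load('chg2.npy');off=.0545
M=np.array([.4892,.0545,.1]);psi=CY;h=np.array([*CX,0])
p,q=pour_pose(M+.014*h+[0,0,.03],psi,np.radians(30),1,off);env.movel(p,.05,rot=q)
p,q=pour_pose(M+.014*h+[0,0,.06],psi,0,1,off);env.movel(p,.1,rot=q)
env.movel(g[:3]+[0,0,.13],.2,rot=g[3:7])
env.movel(g[:3]+[0,0,.012],.12)
print(env.movel(g[:3]+[0,0,-.003],.02,stop_force=6),env.get_state()['tcp_pos'],g[:3],T())
env.grip(.05);env.movel(g[:3]+[0,0,.1],.15)
see('pics/e1.png')
b=pick((.474,.054,.33),0.);env.goto_joints(b[2]);env.dwell(.2);a,d=camera('wrist');cv2.imwrite('pics/e2.png',a)
c=calibration('wrist');uv=proj(c,M)[0];print(uv,T());x,y=int(uv[0]),int(uv[1])
cv2.imwrite('pics/e3.png',cv2.resize(a[y-60:y+60,x-60:x+60],(500,500),interpolation=cv2.INTER_CUBIC))
E
```

```text
True [0.57771832 0.29018969 0.12685561] [0.5776974  0.29013964 0.12685182] 139.3
in chute 0.253 0.127 [19.1  9.2] 148
in chute 0.192 0.116 [19.6  8.4] 103
in chute 0.263 0.079 [19.7 10.5] 111
in chute 0.272 0.032 [24.3  9.6] 111
[332.01903027 224.78953695] 142.3
```

View pics/e3.png

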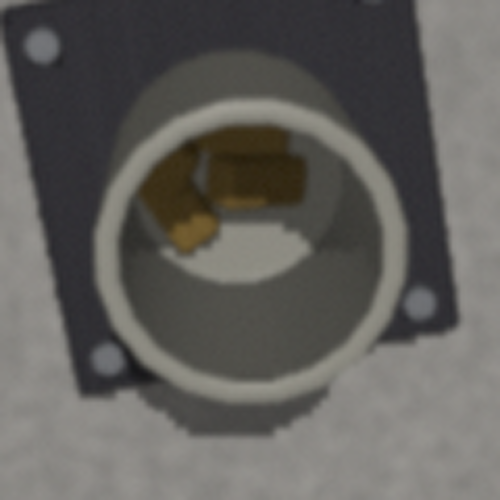

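View pics/e1.png

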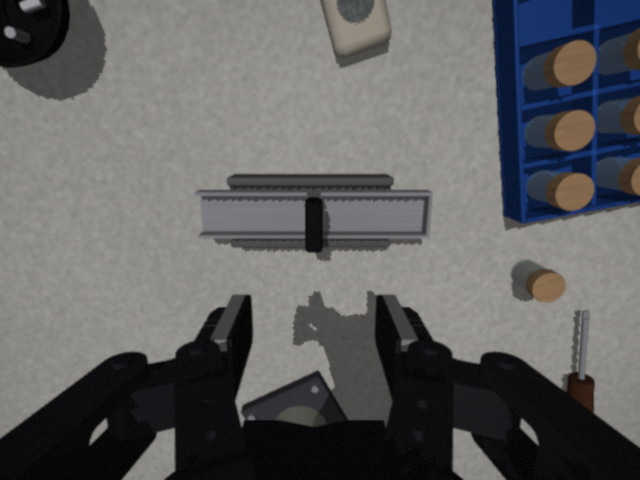

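```bash
python3 - <<'E'
from h import *; from k import *
lay=np.load('lay.npy')
b=pick((*LAY,.22),0.);print(b[1].round(2).tolist(),b[2].round(2));env.goto_joints(b[2]);env.grip(.045,40)
c=calibration('wrist');a,d=camera('wrist')
print('hit',env.movel([*LAY,ZL-.094],.1,rot=quat(b[1]),stop_force=8));env.grip(0,40)
print(env.get_state()['opening'],env.get_state()['tcp_pos'],T())
env.movel([*LAY,ZL+.04],.12)
env.movel([.4893,.0545,ZL+.04],.12);env.dwell(.2)
env.movel([.4893,.0545,ZL+.012],.06)
print('stop',env.movel([.4893,.0545,ZL-.003],.02,stop_force=4),env.get_state()['tcp_pos'],env.get_state()['force'].round(1),T())
env.grip(.045);env.movel([.4893,.0545,.28],.12);env.dwell(.3)
b=pick((.489,.054,.30),0.);env.goto_joints(b[2]);c=calibration('wrist');a,d=camera('wrist');cv2.imwrite('pics/f1.png',a)
uv,P=cloud(c,d);n=np.hypot(P[:,0]-.489,P[:,1]-.0545);m=(n<.05)&(abs(P[:,2]-.106)<.003);print(m.sum(),cv2.minEnclosingCircle(P[m,:2].astype(np.float32)),P[m,2].mean())
A=np.c_[P[m,:2],np.ones(m.sum())];print('tilt',np.linalg.lstsq(A,P[m,2],rcond=None)[0][:2])
for nn in ('scene','side'):
    a,d=camera(nn);cv2.imwrite(f'pics/f_{nn}.png',a)
print(T())
E
```

```text
[[-0.0, 1.0, 0.0], [1.0, 0.0, 0.0], [0.0, 0.0, -1.0]] [-0.23  0.49  0.06  1.74 -0.04  0.91 -0.15]
hit False
0.016119741629765354 [0.62972917 0.05454196 0.09064317] 145.2
stop True [0.48929157 0.05452638 0.18459461] [-1.3  0.8  6.7] 149.2
5830 ((0.48869597911834717, 0.053879570215940475), 0.03421180695295334) 0.10622266273071573
tilt [ 0.00200255 -0.00240103]
151.2
```

View pics/f_scene.png

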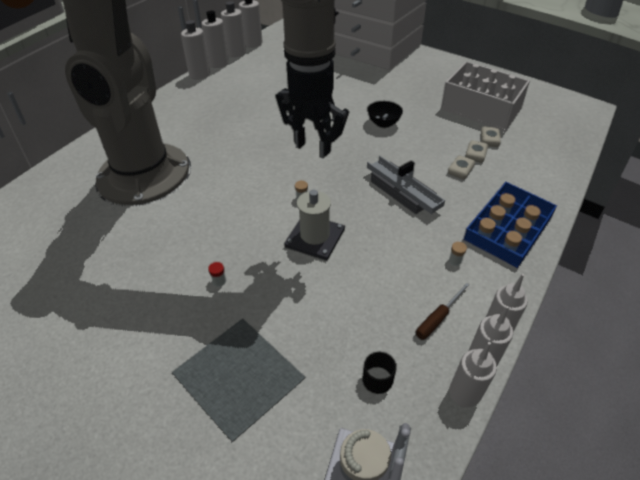

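View pics/f_side.png

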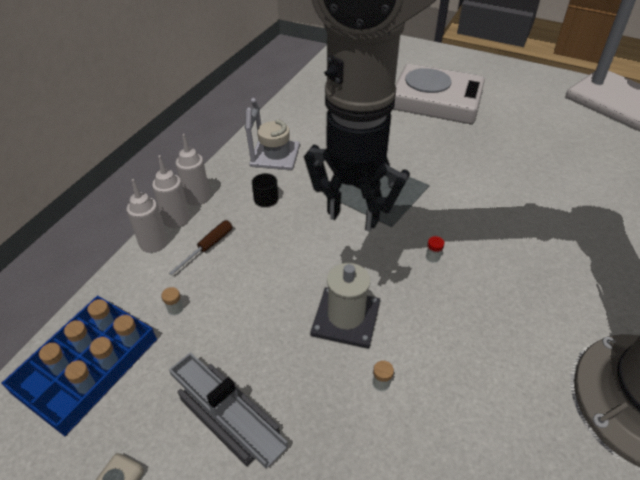

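```bash
python3 - <<'E'
from h import *
env.dwell(.3);print(job.job_done(),T())
E
```

```text
the job is handed in; nothing more can be done
the job is handed in; nothing more can be done
```

I handed the job in at about 151 s of the 210 s allowed. As far as the cameras show, everything is where it should be, but the first pour went wrong and had to be mended. No verdict was reported.

**What I did:**
- I laid the lid aside and put all four ingots from the pad into the chute on its rest. One had been knocked about 3 cm aside, so I found it again before picking it up.
- On the first pour I had a sign error in the lip offset, so the lip sat beyond the mouth's centre. The ingots jammed, one went in and three fell beside the crucible base.
- I put the chute back on its rest, reloaded the three strays, and poured again with the lip on the near side of the mouth. They slid in one after another.
- Then I returned the chute to its rest and the lid to the crucible.

**Last checks:**
- **Lid:** flat, its disc top at 106.2 mm (106 expected) and its centre within 1 mm of the mouth.
- **Chute:** set down at its original grip pose within 0.1 mm, empty.
- **Bystanders:** the pots and the ring look unmoved in the pictures.
- **Ingots:** none are left outside the crucible. Inside I could make out three or four; they partly hide one another, so that count was not exact.
- **One contact:** while picking up a stray, a finger briefly met something, probably a neighbouring ingot, at about 10 N. That ingot shifted by about 1 mm and seemed to tip slightly; I then picked it up normally.

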